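Offer up a guard door to its hinge and hold it for the pin

ROBOT

A 6-joint arm with a two-finger parallel gripper is mounted at the origin on a cart in front of the work surface, level with it; the furniture and walls round the work are solid. World frame = base frame: x ahead of the robot, y to its left, z up, the work surface at z = 0. Lengths are in mm, angles in rad, forces in N, time in s.
With the tool pointing down it reaches from about 350 to 875 mm from the base axis. Payload 4.2 kg.
Tool frame: the origin (TCP) lies midway between the tips of the shut fingers; the grasp point (between the pads) lies 19 mm behind it; z points along the fingers, y is the direction in which the jaws open and shut (so a half turn about z gives the same grasp; the last joint's range is limited). The gripper opens to 85 mm and grips with 20 to 120 N. Pads are 22 mm wide; open, the fingers measure 114 mm over their backs; the gripper's body (76 mm by 85 mm) begins 54 mm behind the grasp point. The pads swing forward as they close: fully open they stand 13 mm farther back than shut.
Start: joints at [-0.932, 0.385, 0.008, 0, -1.194, -0.259], TCP at [231.723, -580.434, 231.312] pointing down, gripper open.
Joint ranges: [-3.14, 3.14], [-1.21, 2.06], [-1.07, 1.41], [-3.16, 2.05], [-2.99, -0.16], [-3.1, 3.1]. Speed limits (rad/s): [2.79, 2.79, 3.14, 3.14, 3.14, 3.14].

INTERFACE

Orientations are given as a unit quaternion [x, y, z, w].
In Python, from bench import readout, optics, workorder, nets gives the robot as it stands. The module is installed in compiled form; this text tells all that it offers.
- The arm moves only by the tool move_arm, never from a script. Its argument "steps" is a list of rows, each a list of 7 numbers: the opening, from -1 (shut) to 1 (fully open), so that 0 is half open, then the shift along the world's x, y, z in mm, then the turn, a rotation vector about the world's x, y, z in rad. In form: [[gripper, tx, ty, tz, wx, wy, wz], ...]. A call has 1 to 5 rows; each row is the pose to reach, as a shift and turn from the pose commanded when the call began; what a row does not reach only later rows make up. A row lasts 1/12 s, in which the tool goes at most 41.7 mm and 7.16 degrees, less where a joint would pass 70% of its speed; a pose out of reach is approached as far as the arm can. A call with a gripper value outside its range is refused whole. The fingers move at their own pace and stop on an object; the grip force is fixed at half the most. Time passes only in rows, so rows that repeat a pose let the fingers close. It gives the time, the measured TCP pose, the force and the opening at its end, in the units of the state.
- readout.read_state(): the state, without advancing time (a new reading comes with each control period).
- optics.get_image(name): name is "scene" or "top"; returns a dict with "frame" (480x640x3 uint8, blue, green, red), "fx", "fy", "cx", "cy" (pixels), "rvec" (rotation vector, rad) and "tvec" (3), from world to camera coordinates, as OpenCV has them. Camera axes: x right, y down, z forward; pixel columns grow to the right and rows downward; lengths in mm; the calibration is good to about 2 mm. A picture is of the moment at which its call begins. There is no depth.
- workorder.job_done(): hands the job in, once; it reports no verdict.
Trained networks look in a picture, given as the dict that the camera call returned (one of the last four; its "shot" number tells which), for a name from the list of things; names that differ only in an ending like _2 or _b are one class to them, and where a whole thing is asked for, a point or a joint stands for the part that bears it (a point fixed in the world has none). Each returns a list of dicts, best first, with "conf" (0 to 1); they miss things now and then, are a little off and sometimes report something else, mostly with a low value. They report only what shows in the picture. A call takes as long as a camera call. They do not tell look-alikes from the thing itself.
- nets.silhouettes(name, picture): "region" (480x640 bool, what is visible of it) and "extent" ([left, top, right, bottom] in pixels, round what is visible of it).
- nets.tip_of(name, picture): "uv" ([column, row] in pixels: a listed point, or the origin of a listed thing).
The state is a dict: "clock": time; "joints": joint angles; "joint_vel": joint speeds; "joint_efforts": joint torques, N m; "position": TCP position; "ee_rot": TCP orientation; "contact_force": force on the tool from outside, world axes, zero at the start; "wrist_torque": the same for the moment, N m; "gripper_width": finger opening in mm.
Only numpy, scipy, OpenCV 4.12 (cv2) and the standard library are available. Lean on these libraries where they do the work, as an engineer would, in place of code of your own. Each camera call takes 0.05 s, during which the arm holds its last target.

TASK

Get the small yellow-framed guard door ready for its hinge pin. First lay the steel straightedge down across the front of the guard, flush against the front faces of both its feet, so that the door has something level to stand on; then lift the door out of the wooden block, stand it upright on the straightedge in its closed position and slide its hinge knuckle gently home between the two knuckles on the jamb post so that the holes line up. Finish while still holding the door there, so that a colleague can drop the pin in; do not force the hinge, and do not disturb the pin, tools, tape and screws lying about.

Things in the scene. Friction and masses are not known exactly. Their poses are not given: they have to be found in the camera images.
- guard: fixed grey guard, 250 mm wide, 110 mm high, clear screens at its back. Origin on the bench, in the plane of its feet's front faces, midway across the opening; x points back into the guard, y to its left (to the jamb post), z up. Jamb post: x -31 to 31, y 99 to 141 mm, 108 high. Strike post behind the door at the right end, 65 high; nothing of it lies in front of x = -2 mm
- guard_feet (a point): middle of the line on the bench along the two feet's front faces (= the guard's origin, same axes). The feet are blocks 25 mm high with front faces at x = 0: left foot y 30 to 99 mm, right foot y -99 to -40 mm. Between them it is open, 70 mm wide, bare bench back to x = 62 mm: room for a finger behind the straightedge
- guard_bore (a point): on the hinge axis of the jamb (guard frame x -10, y 85 mm), 62 mm above the bench, guard's axes: where point door_bore must come. Two fixed knuckles (18 mm outside, upright 10 mm bore) stand on this axis, one at z 21 to 47, one at z 77 to 103 mm. The 30 mm gap between them is open to -y, front and back; at its +y side is the vee seat
- guard_vee (a point): middle of the fixed upright vee seat in the gap between the jamb's knuckles, 13 mm to the +y side of the bore axis, guard's axes. It opens to -y, catches a knuckle up to 3 mm off in x, and centres it: when the door's knuckle is pushed to +y until it stops in both flanks, the holes line up within about 1 mm
- door: loose rigid door panel, 8 mm thick (x; back at +4), 148 wide (y -75 to 73), 105 high (z), yellow frame, clear pane; mass 0.22 to 0.42 kg, centre of mass near y = 5 mm. Origin: middle of the lower edge; y points to the hinge end, z up. Black pull stands 26 mm out of the front (-x) face at y -66. Closed on the straightedge its axes are the guard's and its origin is at x -10, y 0, z 12 mm there
- door_bore (a point): centre of the bore of the door's own knuckle, axes as the door: an upright steel tube, 18 mm outside, 10 mm bore, 26 mm high, 85 mm from the door's middle along +y and 50 mm above its lower edge (2 mm of play above and below it in the jamb's gap)
- door_top (a point): middle of the door's top edge, 105 mm above its lower edge, axes as the door; the top bar (22 mm high, 148 mm long, 8 mm thick) can be pinched from above across x
- straightedge: loose steel bar 20 mm wide (x), 150 long (y), 12 high (z), 0.28 kg, flat on the bench in front of the guard; origin at the centre of its underside. In place its back edge touches both feet: its centre is at x -10 mm and about y -8 mm in the guard's frame (y -20 to 10 mm will do); either way round is right. The lower jamb knuckle hangs over y 76 to 94 mm, z 21 mm up
- stand: fixed wooden block 56 mm (x) by 130 (y), 41 high, origin at the centre of its underside. The door starts upright in its groove (along y, 12 mm wide, 29 deep, floor 12 mm above the bench, open at the ends), axes as the block's, at most 8 mm off centre along y, and may lean a little; lift it straight up by more than 45 mm to clear
- hinge_pin: the loose brass hinge pin, 8 mm thick, 101 mm long, lying in front of the left-hand machine; it stays there for the colleague; origin on the bench under its head end
- screw_bin: small yellow bin of screws, 66 x 100 x 32 mm; bystander; origin at its underside, on the bench
- screwdriver: orange-handled screwdriver, 202 mm long; bystander; origin at its underside, on the bench
- hex_key: black hexagon key, 125 mm long; bystander; origin at its underside, on the bench
- tape: roll of tan tape, 100 mm across, 25 mm high; bystander; origin at its underside, on the bench
Things that resemble listed ones, but are neither listed nor needed, are in the scene too. There is more than one size of the door; the job needs the larger.

How it is judged (in metres and radians):
On the way, in this order (a step that is already met when the one before it is completed fails the run):
1. the straightedge lies flat and flush against the front faces of both feet of the guard (x of straightedge in the frame of guard between -0.0125 and -0.0075 m and y of straightedge in the frame of guard between -0.035 and 0.025 m and angle between the y axis of straightedge and the y axis of guard, either way round below 0.025 rad and height (world z) of straightedge below 0.003 m and angle between straightedge's own z axis and vertical below 0.03 rad), for 0.2 s.
2. the door is lifted clear of the wooden block in the gripper (z of door in the frame of stand above 0.045 m and contact force between the fingers and door above 1 N), for 0.1 s.
At the end, for the whole second after the job is handed in: The door is gripped and still, its bore within 2 mm (sideways and in height) of the jamb bores, upright within 3 and closed within 4 degrees; the straightedge lies flat, within 2.5 mm and 1.4 degrees of flush with both feet, its middle at most 35 mm right or 25 mm left of the guard's (all of step 1 and horizontal distance between door_bore and guard_bore below 0.002 m and z of door_bore in the frame of guard_bore between -0.002 and 0.002 m and angle between door's own z axis and vertical below 0.05 rad and angle between the y axis of door and the y axis of guard, either way round below 0.07 rad and contact force between the fingers and door above 2 N and linear speed of door below 0.01 m/s); the arm keeps its last pose, push and grip.
It fails at once if the hinge is forced: the door presses on the guard with more than 40 N (contact force between door and guard above 40 N).
It fails at once if the pin, the screw bin, the screwdriver, the hex key or the tape is pushed more than 30 mm (distance of any of hinge_pin, screw_bin, screwdriver, hex_key, tape from where it was at the start of the episode above 0.03 m).
It also fails if it takes over 61 s, if anything falls off the work surface, if the arm or the gripper's body presses on something with over 40 N, if the wrist force passes 120 N, or if a joint passes its speed limit or range.

## Working session

There is one attempt and no reset: what is moved stays moved. The work goes in short steps, Python scripts to look and compute and a tool call to move; the robot and the scene stay as the last step left them, time stands still between calls to the robot, and variables do not carry over. Pictures are saved under pics/ and viewed, and the job is handed in when it is done.

Besides the shell and the picture viewer there is one more tool, called as name(argument=value, ...) on one line, values as JSON. move_arm: Moves the arm, as the interface text tells. Its arguments: {"type":"object","properties":{"steps":{"type":"array","items":{"type":"array","items":{"type":"number"}}}},"required":["steps"]}

```bash
mkdir -p pics && ls && python3 - <<'E'
from bench import readout, optics, workorder, nets
import cv2
print(readout.read_state())
for n in ["scene","top"]:
    p=optics.get_image(n); cv2.imwrite(f"pics/{n}0.png",p["frame"])
    print(n,{k:v for k,v in p.items() if k!="frame"})
    for t in ["guard","guard_feet","guard_bore","guard_vee","door","door_bore","door_top","straightedge","stand","hinge_pin","screw_bin","screwdriver","hex_key","tape"]:
        try:
            print(n,t,[( [round(float(x),1) for x in r["uv"]],round(r["conf"],2)) for r in nets.tip_of(t,p)])
        except Exception as e: print(t,e)
E
```

```text
pics
{'clock': 0.0, 'joints': array([-9.32381977e-01,  3.85562083e-01,  6.61593922e-03, -4.91630054e-04,
       -1.19401957e+00, -2.58582813e-01]), 'joint_vel': array([-7.01666549e-04, -2.60682007e-04,  1.41004442e-05,  1.11624318e-03,
       -2.59777959e-04, -9.25253502e-04]), 'joint_efforts': array([-9.07180638e-04, -3.92291415e+01,  1.88404083e+01,  4.18636858e+00,
       -4.64248602e-03,  2.28727288e-05]), 'position': array([ 231.51095355, -579.90197536,  230.21548641]), 'ee_rot': array([-1.88687003e-01,  9.82036652e-01,  1.07648411e-03, -2.64458601e-04]), 'contact_force': array([0.69134408, 0.41199916, 0.90204507]), 'wrist_torque': array([ 0.0407554 , -0.01594306, -0.00392383]), 'gripper_width': 85.51757046280028}
scene {'fx': 481.1287292083442, 'fy': 481.1287292083442, 'cx': 320.44581865170056, 'cy': 241.98617054476873, 'rvec': array([ 1.94812606, -1.10315273,  0.54181266]), 'tvec': array([-283.82750356,  323.67736815, 1190.22771717]), 'shot': 1}
scene guard [([332.4, 250.5], 0.6)]
scene guard_feet [([334.1, 252.2], 0.59)]
scene guard_bore [([307.9, 234.4], 0.95)]
scene guard_v
[... 825 characters left out ...]
eet []
top guard_bore [([283.3, 232.5], 0.57), ([135.4, 300.8], 0.35)]
top guard_vee [([275.9, 230.7], 0.9)]
top door [([423.2, 244.4], 0.69), ([494.3, 290.8], 0.62)]
top door_bore [([413.3, 220.6], 0.94), ([477.6, 290.5], 0.47)]
top door_top [([435.8, 243.7], 0.84), ([421.2, 246.6], 0.52), ([504.9, 293.0], 0.44)]
top straightedge [([309.6, 221.9], 0.67), ([318.2, 264.4], 0.55)]
top stand [([421.3, 245.5], 0.73), ([259.4, 297.0], 0.53), ([444.3, 300.5], 0.22)]
top hinge_pin [([221.2, 288.4], 0.39), ([311.1, 221.9], 0.39)]
top screw_bin [([175.7, 292.5], 0.92)]
top screwdriver [([446.0, 301.6], 0.8)]
top hex_key [([258.4, 296.7], 0.7), ([310.5, 223.9], 0.32)]
top tape [([135.8, 302.1], 0.73)]
```

View pics/scene0.png

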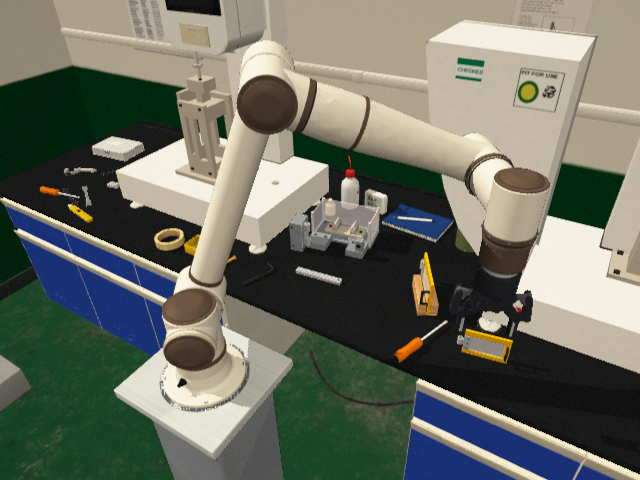

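View pics/top0.png

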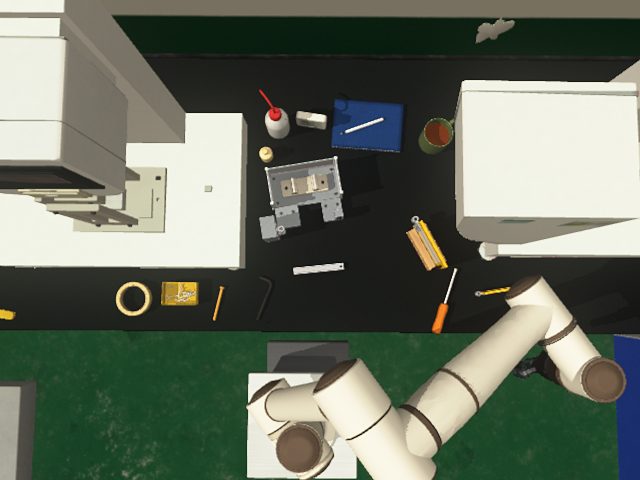

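```bash
python3 - <<'E'
import cv2
a=cv2.imread("pics/scene0.png")[200:380,220:520]; cv2.imwrite("pics/scene0z.png",cv2.resize(a,None,fx=2.66,fy=2.66,interpolation=cv2.INTER_CUBIC))
a=cv2.imread("pics/top0.png")[180:330,250:450]; cv2.imwrite("pics/top0z.png",cv2.resize(a,None,fx=4,fy=4,interpolation=cv2.INTER_CUBIC))
E
```

```text
(no output)
```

View pics/scene0z.png

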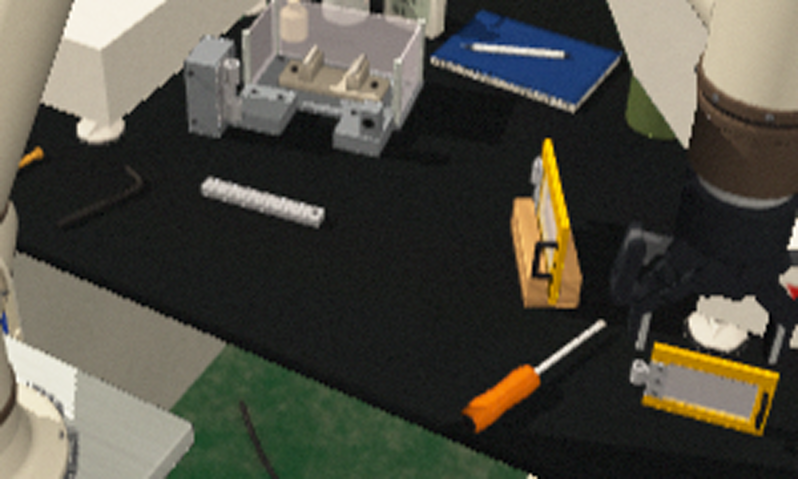

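View pics/top0z.png

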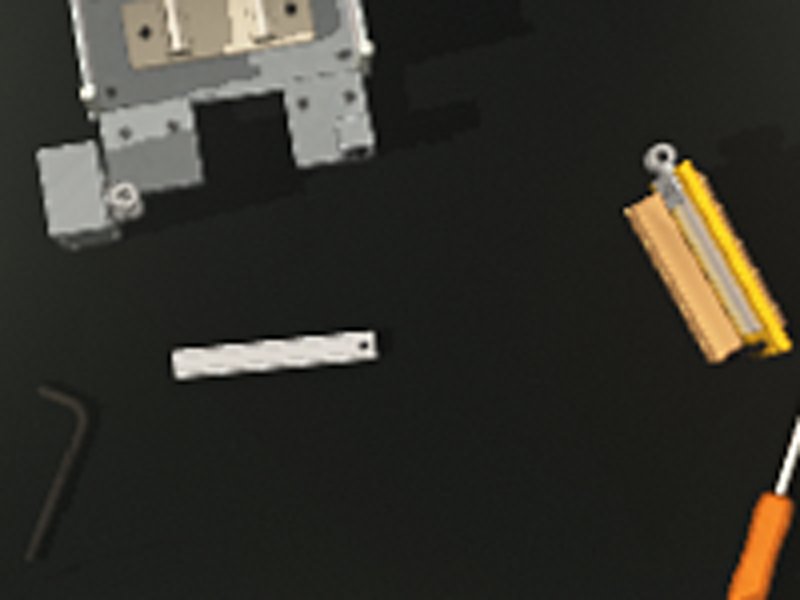

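```bash
cat > h.py <<'E'
import numpy as np, cv2
from scipy.optimize import least_squares
from scipy.spatial.transform import Rotation as R
def proj(p,P):
    P=np.atleast_2d(np.asarray(P,float))
    K=np.array([[p["fx"],0,p["cx"]],[0,p["fy"],p["cy"]],[0,0,1]])
    return cv2.projectPoints(P,np.asarray(p["rvec"]),np.asarray(p["tvec"]),K,None)[0][:,0]
def back(p,uv,z=0):
    Rm=cv2.Rodrigues(np.asarray(p["rvec"]))[0]; t=np.asarray(p["tvec"])
    d=Rm.T@np.array([(uv[0]-p["cx"])/p["fx"],(uv[1]-p["cy"])/p["fy"],1.]); c=-Rm.T@t
    return c+d*(z-c[2])/d[2]
def T(pose,P):
    x,y,th=pose[:3]; P=np.atleast_2d(P).astype(float); c,s=np.cos(th),np.sin(th)
    return np.c_[x+c*P[:,0]-s*P[:,1],y+s*P[:,0]+c*P[:,1],P[:,2]]
def zoom(fr,x0,y0,w,h,f,name,pts=None,step=5):
    a=cv2.resize(fr[y0:y0+h,x0:x0+w],None,fx=f,fy=f,interpolation=cv2.INTER_CUBIC)
    a=cv2.convertScaleAbs(a,alpha=1.5,beta=20)
    for x in range((x0+9)//10*10,x0+w,10):
        cv2.line(a,(int((x-x0+.5)*f),0),(int((x-x0+.5)*f),6),(255,255,0),1); cv2.putText(a,str(x),(int((x-x0+.5)*f)-8,16),0,.35,(255,255,0),1)
    for y in range((y0+9)//10*10,y0+h,10):
        cv2.line(a,(0,int((y-y0+.5)*f)),(6,int((y-y0+.5)*f)),(255,255,0),1); cv2.putText(a,str(y),(8,int((y-y0+.5)*f)+4),0,.35,(255,255,0),1)
    if pts is not None:
        for L in pts:
            q=((np.array(L)-[x0-.5,y0-.5])*f).astype(int)
            cv2.polylines(a,[q.reshape(-1,1,2)],False,(0,0,255),1,cv2.LINE_AA)
    cv2.imwrite("pics/"+name,a)
def save(p,fn):
    import pickle; pickle.dump(p,open(fn,"wb"))
def load(fn):
    import pickle; return pickle.load(open(fn,"rb"))
E
python3 - <<'E'
from h import *
from bench import optics
for n in ["scene","top"]:
    p=optics.get_image(n); save(p,n+"0.pkl")
    if n=="top":
        zoom(p["frame"],255,195,95,75,8,"t_guard.png"); zoom(p["frame"],400,210,55,65,9,"t_door.png")
    else:
        zoom(p["frame"],280,195,105,75,7.5,"s_guard.png"); zoom(p["frame"],400,245,50,75,8,"s_door.png"); zoom(p["frame"],285,250,65,45,10,"s_se.png")
E
```

```text
(no output)
```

View pics/t_guard.png

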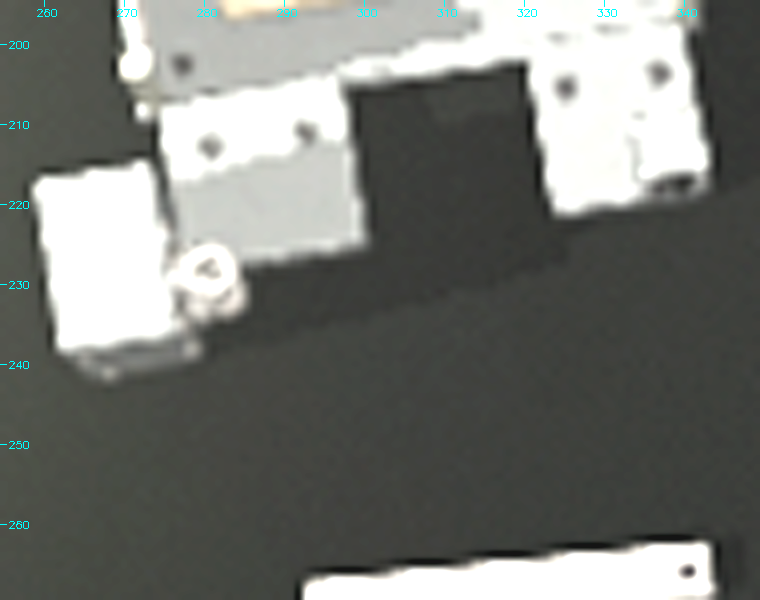

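View pics/t_door.png

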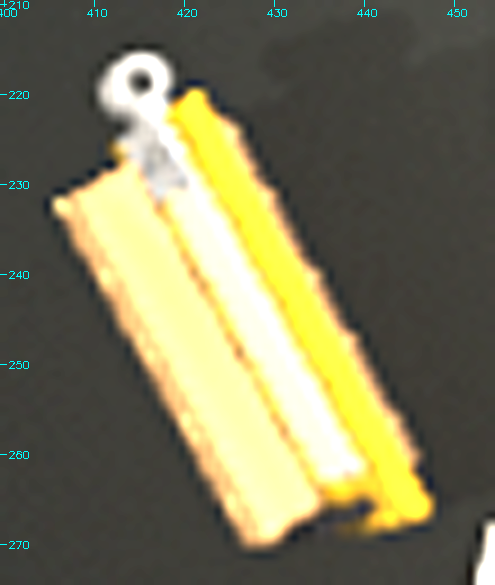

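View pics/s_guard.png

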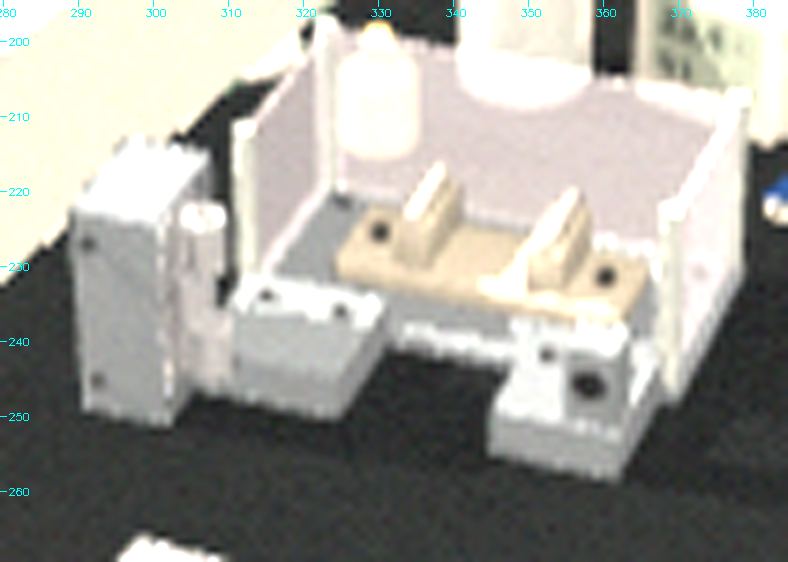

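View pics/s_door.png

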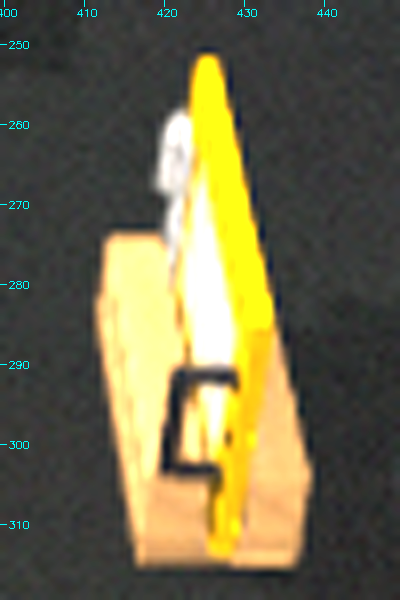

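View pics/s_se.png

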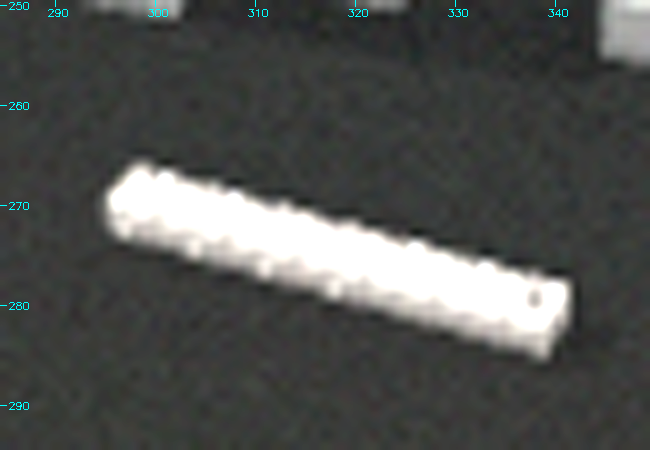

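```bash
python3 - <<'E'
from h import *
t=load("top0.pkl"); s=load("scene0.pkl")
zoom(t["frame"],285,250,65,35,12,"t_se.png")
def fit(obs,x0):
    f=lambda q: np.concatenate([(proj(p,T(q,np.array(P)[None]))[0]-uv) for p,P,uv in obs])
    r=least_squares(f,x0,loss="soft_l1"); res=r.fun.reshape(-1,2); return r.x,res
G=[(t,(0,30,25),(300.3,224.5)),(t,(0,-40,25),(324,221)),(t,(0,-99,25),(342.7,217.5)),(t,(31,141,108),(258.5,217)),(t,(31,99,108),(273.5,214)),(t,(-31,141,108),(261.7,238.5)),(t,(-10,85,103),(280.5,228.5)),(t,(-31,141,0),(268,241.3)),
(s,(0,30,25),(325,243)),(s,(0,30,0),(324,250.3)),(s,(0,-40,25),(344.7,250)),(s,(0,-40,0),(345,255.5)),(s,(0,-99,25),(361.7,253)),(s,(0,-99,0),(361.7,258.6)),(s,(-31,141,108),(290,222)),(s,(-31,99,108),(302,223)),(s,(-31,141,0),(291,249.7)),(s,(-31,99,0),(303,251.2))]
for sel in (G,[g for g in G if g[0] is t],[g for g in G if g[0] is s]):
    q,res=fit(sel,[600,0,.17]); print(q,np.degrees(q[2]));
    if sel is G: print(np.round(res,1).tolist()); np.save("guard.npy",q); Q=q
S=[(s,(10,75,12),(299,266)),(s,(10,-75,12),(341.2,278)),(s,(-10,-75,0),(339,285.3)),(s,(-10,75,0),(296.5,273.3))]
q,res=fit(S,[480,0,.17]); print("se",q,np.degrees(q[2]),np.round(res,1).tolist())
Rel=lambda a,b:None
# overlay guard
L=[[(0,30,0),(0,99,0),(0,99,25),(0,30,25),(0,30,0)],[(0,-40,0),(0,-99,0),(0,-99,25),(0,-40,25),(0,-40,0)],[(-31,99,108),(-31,141,108),(31,141,108),(31,99,108),(-31,99,108),(-31,99,0),(-31,141,0),(-31,141,108)]]
a=np.linspace(0,6.28,24); 
for z in (103,77,47,21): L.append([(-10+9*np.cos(i),85+9*np.sin(i),z) for i in a])
zoom(t["frame"],255,195,95,75,8,"t_guard2.png",[proj(t,T(Q,np.array(l))) for l in L]);zoom(s["frame"],280,195,105,75,7.5,"s_guard2.png",[proj(s,T(Q,np.array(l))) for l in L])
E
```

```text
[ 5.91401502e+02 -2.09250503e+01  1.61961493e-01] 9.279709976441152
[[-0.0, 0.6], [-0.4, 0.4], [0.5, 0.9], [0.0, -0.2], [-0.2, 0.5], [0.0, -0.0], [0.0, -0.3], [-2.4, 0.5], [0.3, 1.1], [1.5, -0.1], [0.6, -1.6], [0.3, -0.9], [1.0, -0.8], [0.8, -0.1], [-0.7, -0.7], [-0.8, 0.8], [0.2, -1.2], [-0.3, -0.1]]
[ 5.92946195e+02 -2.12556035e+01  1.72858125e-01] 9.904041017507033
[ 5.88916397e+02 -2.12391542e+01  1.45221503e-01] 8.320579209948646
se [ 4.56441000e+02 -4.51702170e+01  9.41599899e-02] 5.394970018393145 [[-0.5, -0.2], [0.9, 0.5], [0.4, 0.2], [-0.8, -0.8]]
```

View pics/t_guard2.png

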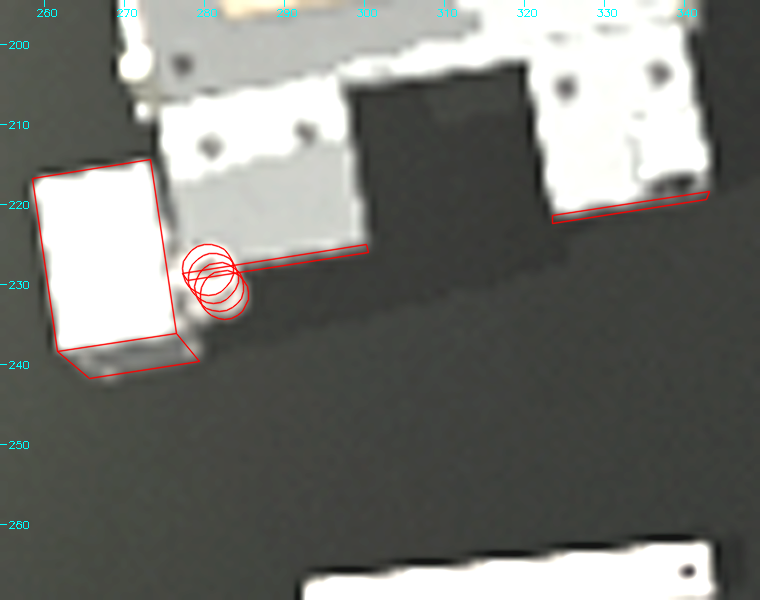

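View pics/s_guard2.png

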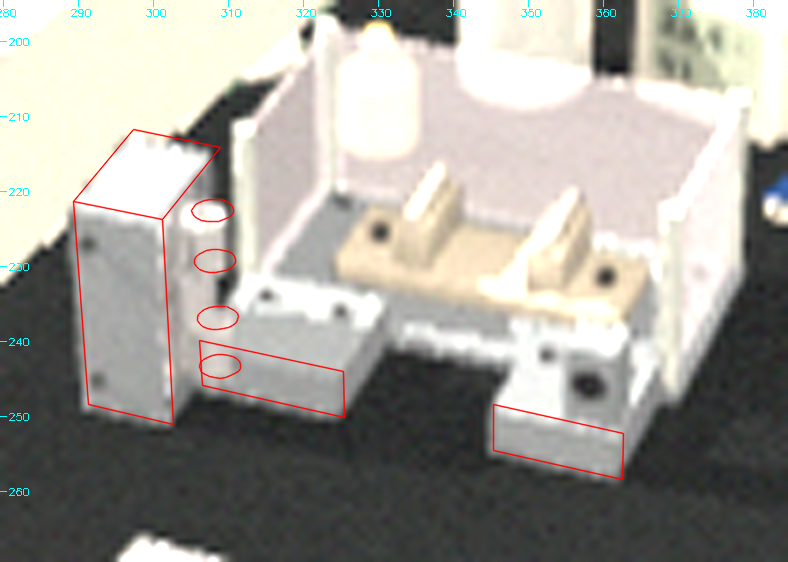

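View pics/t_se.png

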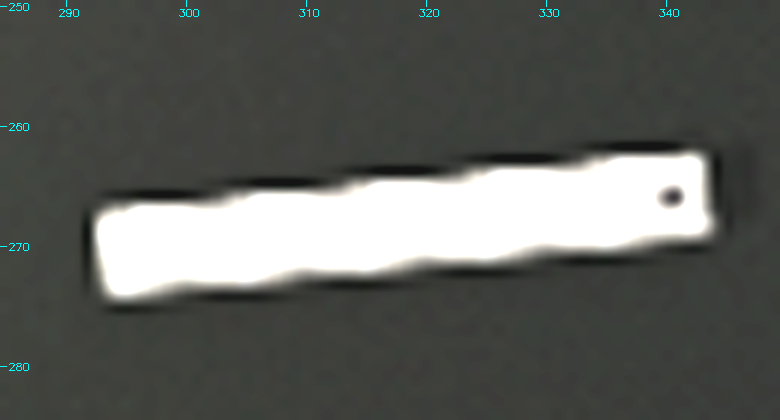

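```bash
python3 - <<'E'
from h import *
t=load("top0.pkl"); s=load("scene0.pkl")
def fit(obs,x0,f0=None):
    f=lambda q: np.concatenate([(proj(p,T(q,np.array(P)[None]))[0]-uv) for p,P,uv in obs])
    r=least_squares(f,x0,loss="soft_l1"); res=r.fun.reshape(-1,2); return r.x,res
S1=[(s,(10,75,12),(299,266)),(s,(10,-75,12),(341.2,278)),(s,(-10,-75,0),(339,285.3)),(s,(-10,75,0),(296.5,273.3))]
S2=[(t,(10,75,12),(292.4,266.8)),(t,(10,-75,12),(342.9,262.3)),(t,(-10,-75,12),(343.5,269)),(t,(-10,75,12),(293.4,273.9))]
for S in (S1,S2,S1+S2):
    q,res=fit(S,[480,0,.17]); print("se",q,np.degrees(q[2]),np.round(res,1).tolist())
A=[(t,(-28,65,41),(405.7,231.7)),(t,(-28,-65,41),(426.3,269.8)),(s,(-28,65,41),(412.5,274)),(s,(-28,-65,41),(416.5,304.5)),(s,(-28,-65,0),(417,315)),(s,(28,-65,0),(437,315)),(s,(28,-65,41),(438.6,304))]
def door(q,P):
    x,y,th,dy,ln,dx=q
    P=np.array(P,float); c,s_=np.cos(ln),np.sin(ln)
    # lean: rotate about door y through origin, then at (dx,dy,12)
    X=np.array([P[0]*c+P[2]*s_+dx,P[1]+dy,12-P[0]*s_+P[2]*c])
    return T((x,y,th),X[None])
D=[(t,(0,85,63),(415.5,218.6)),(t,(0,73,105),(421.3,220.3)),(t,(-4,-75,105),(440.5,267.3)),(t,(4,-75,105),(447.3,265.8)),(s,(0,73,105),(425.8,251.3)),(s,(4,-75,105),(433.3,285)),(s,(-4,-75,105),(429.5,285.5)),(s,(0,-75,0),(427,313)),
(s,(0,85,63),(422,259.5))]
def F(q): 
    r=[proj(p,T(q[:3],np.array(P)[None]))[0]-uv for p,P,uv in A]+[proj(p,door(q,P))[0]-uv for p,P,uv in D]
    return np.concatenate(r+[np.array([q[5]/5,q[3]/30])])
r=least_squares(F,[510,-240,-1.08,0,0,0],loss="soft_l1"); q=r.x
print("stand",q[:3],np.degrees(q[2]),"door dy,lean(deg),dx",q[3],np.degrees(q[4]),q[5]); print(np.round(r.fun[:-2].reshape(-1,2),1).tolist())
np.save("door.npy",q)
print("door top at y=5", door(q,(0,5,105)), "bottom",door(q,(0,5,0)))
B=[[(-28,-65,0),(28,-65,0),(28,-65,41),(-28,-65,41),(-28,-65,0)],[(-28,-65,41),(-28,65,41),(28,65,41),(28,-65,41)]]
Dl=[[(-4,-75,0),(-4,-75,105),(-4,73,105),(-4,73,0)],[(4,-75,0),(4,-75,105),(4,73,105),(4,73,0)],[(9*np.cos(i),85+9*np.sin(i),63) for i in np.linspace(0,6.28,24)]]
for p,b,n in ((t,(400,210,55,65,9),"t_door2.png"),(s,(400,245,50,75,8),"s_door2.png")):
    zoom(p["frame"],*b,n,[proj(p,T(q[:3],np.array(l))) for l in B]+[proj(p,np.vstack([door(q,x) for x in l])) for l in Dl])
E
```

```text
se [ 4.56441000e+02 -4.51702170e+01  9.41599899e-02] 5.394970018393145 [[-0.5, -0.2], [0.9, 0.5], [0.4, 0.2], [-0.8, -0.8]]
se [ 4.60110167e+02 -4.49307748e+01  1.00596537e-01] 5.763757018990082 [[0.2, 0.2], [-0.0, -0.0], [0.0, -0.0], [-0.2, -0.2]]
se [ 4.59091953e+02 -4.47799390e+01  9.76725557e-02] 5.596225213466047 [[-0.2, -0.6], [1.2, -0.0], [0.7, -0.4], [-0.5, -1.3], [0.2, 0.5], [-0.1, 0.4], [-0.0, 0.4], [-0.3, 0.1]]
stand [ 523.33207816 -360.17840186   11.5022088 ] 659.0280194042059 door dy,lean(deg),dx 10.341335231370627 4477.842142689487 -2.7593758571607605
[[1.0, 0.2], [2.3, 1.1], [-0.3, -0.5], [0.9, -1.0], [-0.9, -0.6], [-0.6, -0.3], [-0.5, -0.2], [-4.4, 0.2], [-6.1, 1.1], [-1.1, -5.6], [-10.2, -3.0], [3.2, 50.2], [1.4, 51.6], [8.0, 50.4], [-1.3, -1.7], [2.7, 29.9]]
door top at y=5 [[ 554.62357478 -384.94855626  -85.24556594]] bottom [[ 535.40732143 -350.32146411   12.        ]]
```

View pics/t_door2.png

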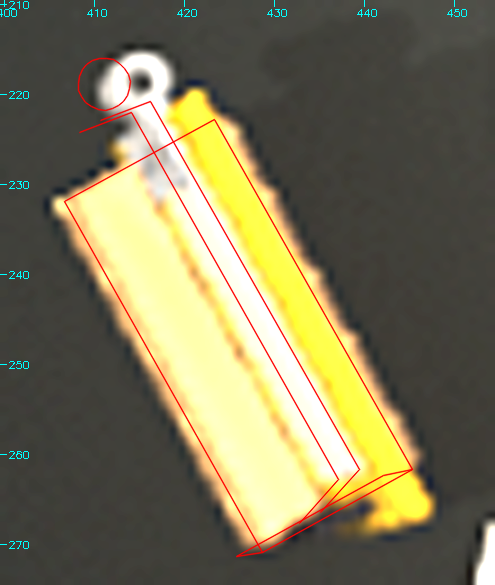

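View pics/s_door2.png

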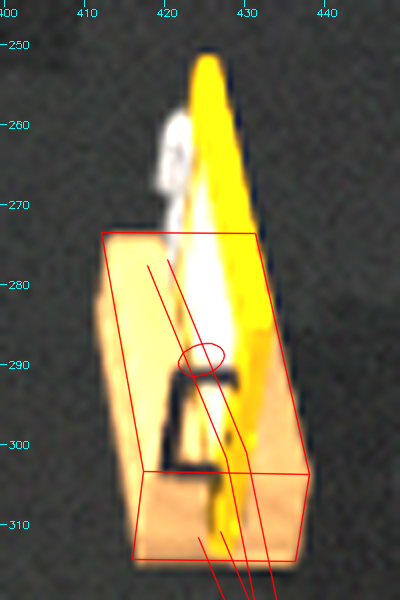

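```bash
python3 - <<'E'
from h import *
t=load("top0.pkl"); s=load("scene0.pkl")
A=[(t,(-28,65,41),(405.7,231.7)),(t,(-28,-65,41),(426.3,269.8)),(s,(-28,65,41),(412.5,274)),(s,(-28,-65,41),(416.5,304.5)),(s,(-28,-65,0),(417,315)),(s,(28,-65,0),(437,315)),(s,(28,-65,41),(438.6,304))]
def door(q,P):
    x,y,th,dy,ln,dx=q
    P=np.array(P,float); c,s_=np.cos(ln),np.sin(ln)
    X=np.array([P[0]*c+P[2]*s_+dx,P[1]+dy,12-P[0]*s_+P[2]*c])
    return T((x,y,th),X[None])
D=[(t,(0,85,63),(415.5,218.6)),(t,(0,73,105),(421.3,220.3)),(t,(-4,-75,105),(440.5,267.3)),(t,(4,-75,105),(447.3,265.8)),(s,(0,73,105),(425.8,251.3)),(s,(4,-75,105),(433.3,285)),(s,(-4,-75,105),(429.5,285.5)),(s,(0,-75,0),(427,313)),
(s,(0,85,63),(422,259.5))]
B=[[(-28,-65,0),(28,-65,0),(28,-65,41),(-28,-65,41),(-28,-65,0)],[(-28,-65,41),(-28,65,41),(28,65,41),(28,-65,41)]]
Dl=[[(-4,-75,0),(-4,-75,105),(-4,73,105),(-4,73,0)],[(4,-75,0),(4,-75,105),(4,73,105),(4,73,0)],[(9*np.cos(i),85+9*np.sin(i),63) for i in np.linspace(0,6.28,24)]]
for sel in ((t,),(s,),(t,s)):
    def F(q): 
        r=[proj(p,T(q[:3],np.array(P)[None]))[0]-uv for p,P,uv in A if any(p is k for k in sel)]+[proj(p,door(q,P))[0]-uv for p,P,uv in D if any(p is k for k in sel)]
        return np.concatenate(r+[np.array([q[5]/5,q[3]/30])])
    r=least_squares(F,[524,-361,-1.07,0,0,0],loss="soft_l1"); q=r.x
    print("stand",q[:3],np.degrees(q[2]),"door dy,lean(deg),dx",q[3],np.degrees(q[4]),q[5]); print(np.round(r.fun[:-2].reshape(-1,2),1).tolist())
    print("door top at y=5", door(q,(0,5,105)), "bottom",door(q,(0,5,0)))
np.save("door.npy",q)
for p,b,n in ((t,(400,210,55,65,9),"t_door3.png"),(s,(400,245,50,75,8),"s_door3.png")):
    zoom(p["frame"],*b,n,[proj(p,T(q[:3],np.array(l))) for l in B]+[proj(p,np.vstack([door(q,x) for x in l])) for l in Dl])
E
```

```text
stand [ 524.4752728  -355.8983521    -1.09841656] -62.93463316322757 door dy,lean(deg),dx -0.8297360363007439 4.863503693598496 0.8135209008425234
[[0.1, -0.8], [0.0, 0.7], [-0.4, -0.2], [-0.4, -0.7], [3.9, 0.3], [-0.4, 0.5]]
door top at y=5 [[ 532.6095323  -362.65253037  116.62194781]] bottom [[ 528.55900031 -354.72528456   12.        ]]
stand [ 521.88722308 -361.85801921   -1.06970076] -61.289339042251925 door dy,lean(deg),dx 2.697219421465777 0.8766337322586587 -0.9410691288356726
[[0.2, -0.0], [1.2, -0.5], [-0.7, -0.1], [-0.3, 0.3], [-0.2, 0.3], [-1.2, -0.1], [-0.1, -0.4], [0.6, -1.0], [-0.1, 0.8], [0.5, 0.8]]
door top at y=5 [[ 528.95776301 -358.74395643  116.98771028]] bottom [[ 528.18604458 -357.33500631   12.        ]]
stand [ 523.29981463 -360.76627023   -1.08115017] -61.94534171802378 door dy,lean(deg),dx 2.404976647655031 1.518154807909237 0.2678248865424794
[[1.5, -0.1], [2.1, 1.1], [0.3, -0.5], [0.7, -1.0], [-1.1, -0.6], [-0.8, -0.1], [-0.6, -0.0], [-1.0, 0.1], [-1.7, -0.0], [3.4, 0.6], [-0.9, 0.8], [-0.2, -0.4], [0.3, -0.7], [1.1, -1.3], [-0.1, 0.4], [1.3, 0.5]]
door top at y=5 [[ 531.26899987 -359.97493448  116.96314294]] bottom [[ 529.96066327 -357.5199639    12.        ]]
```

View pics/t_door3.png

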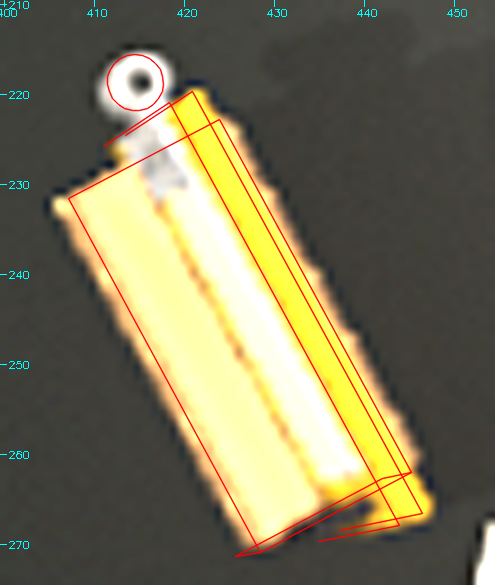

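View pics/s_door3.png

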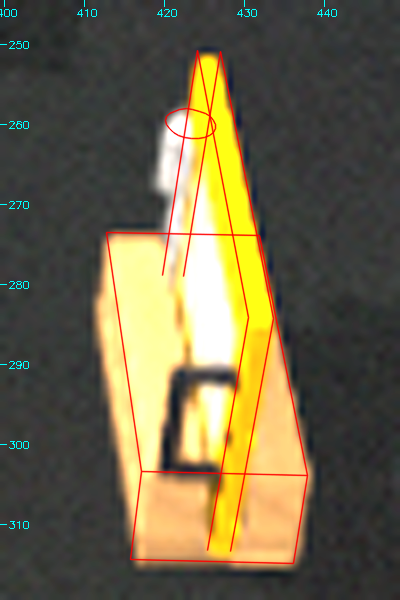

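move_arm(steps=[[0.2, 16, 37, -8, 0, 0, 0.092], [0.2, 32, 74, -16, 0, 0, 0.184], [0.2, 48, 111, -24, 0, 0, 0.276], [0.2, 64, 148, -32, 0, 0, 0.368], [0.2, 80, 185, -40, 0, 0, 0.46]])

```text
clock: 2.02
position: [312.0, -393.9, 191.1]
ee_rot: [-0.409, 0.912, -0.0, 0.0]
contact_force: [1.3, 0.5, -0.1]
gripper_width: 51.1
```

move_arm(steps=[[0.2, 16, 37, -8, 0, 0, 0.092], [0.2, 32, 74, -16, 0, 0, 0.184], [0.2, 48, 111, -24, 0, 0, 0.276], [0.2, 64, 148, -32, 0, 0, 0.368], [0.2, 80, 185, -40, 0, 0, 0.46]])

```text
clock: 2.43
position: [392.3, -208.7, 151.4]
ee_rot: [-0.607, 0.795, -0.0, 0.0]
contact_force: [0.5, 0.3, -0.6]
gripper_width: 51.1
```

move_arm(steps=[[0.2, 16, 37, -8, 0, 0, 0.092], [0.2, 32, 74, -16, 0, 0, 0.184], [0.2, 48, 111, -24, 0, 0, 0.276], [0.2, 67, 165, -32, 0, 0, 0.368], [0.2, 67, 165, -32, 0, 0, 0.368]])

```text
clock: 2.85
position: [460.4, -41.8, 119.1]
ee_rot: [0.743, -0.669, 0.0, -0.0]
contact_force: [0.0, -0.2, 0.1]
gripper_width: 51.4
```

```bash
python3 - <<'E'
from h import *
from bench import optics,readout,nets
st=readout.read_state(); print(np.round(st["position"],1))
for n in ["scene","top"]:
    p=optics.get_image(n); save(p,n+"1.pkl")
    q=proj(p,[st["position"]]); print(n,q)
    S=[(-10,-75,12),(10,-75,12),(10,75,12),(-10,75,12),(-10,-75,12)]
    b=(255,180,105,100) 
    P=st["position"]; zoom(p["frame"],*b,6,n+"1z.png",[proj(p,[P+[0,0,0],P+[0,0,40]]),proj(p,[P+[-30,0,0],P+[30,0,0]]),proj(p,T((459.1,-44.8,.098),np.array(S)))])
E
```

```text
[460.4 -41.8 119.1]
scene [[317.23311572 244.58444345]]
top [[316.79603275 266.382067  ]]
```

View pics/scene1z.png

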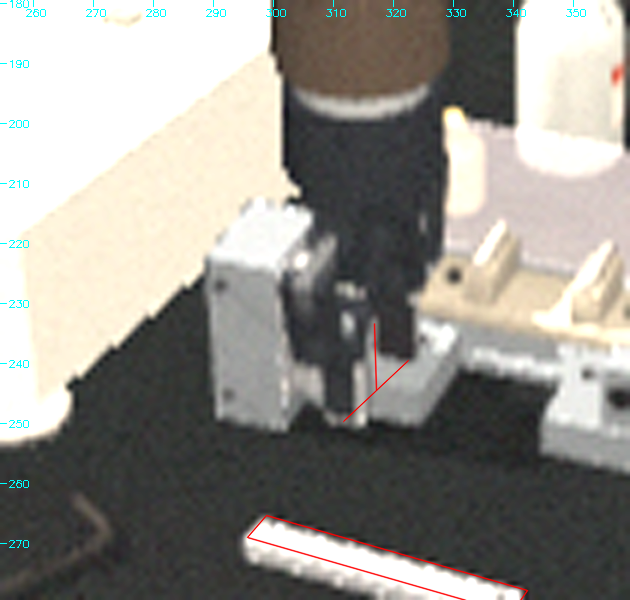

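View pics/top1z.png

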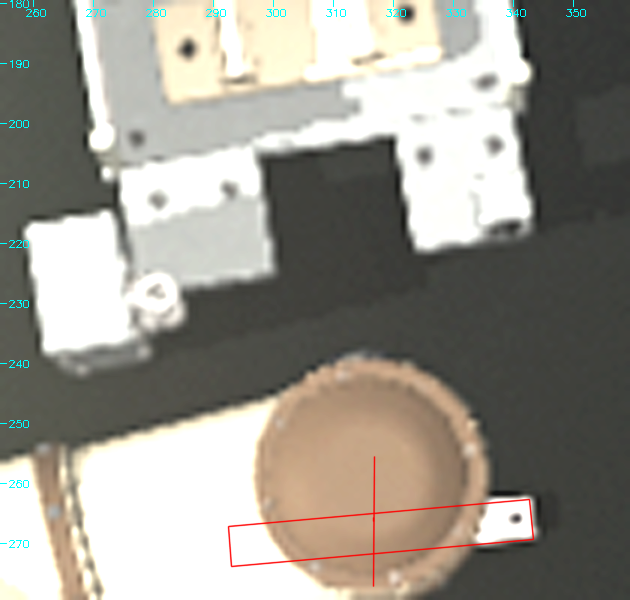

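move_arm(steps=[[0.2, -1, -3, -38, 0, 0, 0], [0.2, -1, -3, -76, 0, 0, 0], [0.2, -1, -3, -100, 0, 0, 0], [0.2, -1, -3, -113, 0, 0, 0], [0.2, -1, -3, -115.5, 0, 0, 0]])

```text
clock: 3.37
position: [455.6, -49.6, 1.6]
ee_rot: [0.74, -0.673, -0.002, 0.002]
contact_force: [-0.0, -0.1, -0.5]
gripper_width: 51.3
```

move_arm(steps=[[-1, 0, 0, 0, 0, 0, 0], [-1, 0, 0, 0, 0, 0, 0], [-1, 0, 0, 0, 0, 0, 0], [-1, 0, 0, 0, 0, 0, 0], [-1, 0, 0, 0, 0, 0, 0]])

```text
clock: 3.78
position: [458.8, -48.5, 5.3]
ee_rot: [0.741, -0.672, 0.001, -0.001]
contact_force: [-0.4, -1.8, 7.0]
gripper_width: 17.9
```

move_arm(steps=[[-1, 0, 0, 0, 0, 0, 0], [-1, 0, 0, 0, 0, 0, 0], [-1, 0, 0, 0, 0, 0, 0]])

```text
clock: 4.03
position: [458.8, -48.5, 5.3]
ee_rot: [0.741, -0.672, 0.001, -0.001]
contact_force: [0.6, -1.3, 6.8]
gripper_width: 17.8
```

```bash
python3 - <<'E'
from h import *
from bench import optics,readout,nets
st=readout.read_state(); print(st)
p=optics.get_image("scene"); save(p,"scene2.pkl"); print(proj(p,[st["position"]]))
zoom(p["frame"],270,200,100,100,6,"scene2z.png")
E
```

```text
{'clock': 4.0333, 'joints': array([ 0.24879157,  0.42568058, -0.65525387,  0.00103028, -0.48693109,
       -0.15217188]), 'joint_vel': array([-7.67853921e-04, -1.62289009e-03, -1.24663256e-03,  9.03084626e-05,
        1.58040103e-04, -5.72142962e-04]), 'joint_efforts': array([ 9.27259717e-01, -2.90931809e+01,  8.79100174e+00,  1.49912797e+00,
        2.72897026e-01,  1.22108840e-02]), 'position': array([458.80600454, -48.46241726,   5.27049948]), 'ee_rot': array([ 0.74073361, -0.67179723,  0.00101061, -0.00108833]), 'contact_force': array([ 0.63379489, -1.34816106,  6.75977452]), 'wrist_torque': array([-0.59894266,  0.12877953, -0.02517451]), 'gripper_width': 17.777594329750336}
[[319.83024564 275.54468035]]
```

View pics/scene2z.png

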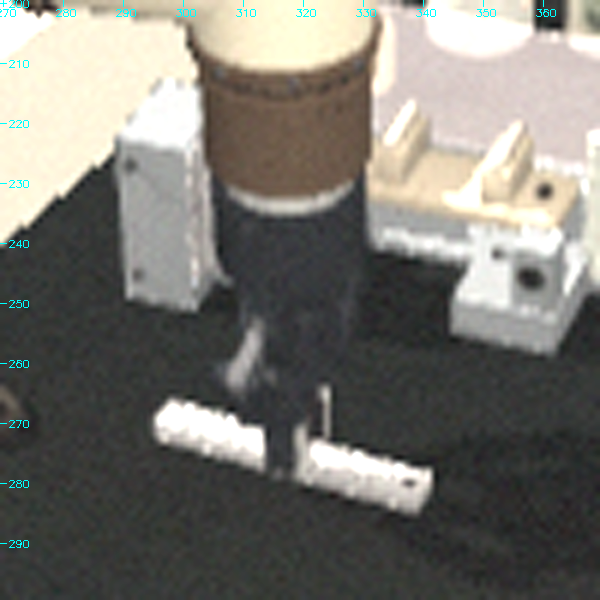

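move_arm(steps=[[-1, 0, 0, 5, 0, 0, 0], [-1, 20, 2, 5, 0, 0, 0.02], [-1, 50, 5, 5, 0, 0, 0.04], [-1, 80, 8, 5, 0, 0, 0.071], [-1, 80, 8, 5, 0, 0, 0.071]])

```text
clock: 4.5
position: [544.9, -39.3, 9.9]
ee_rot: [0.765, -0.644, 0.003, -0.003]
contact_force: [1.5, -0.8, -1.8]
gripper_width: 18.0
```

move_arm(steps=[[-1, 15, 2, 0, 0, 0, 0], [-1, 25, 4, 0, 0, 0, 0], [-1, 25, 4, 0, 0, 0, 0]])

```text
clock: 4.75
position: [564.6, -35.9, 8.9]
ee_rot: [0.764, -0.645, 0.001, -0.001]
contact_force: [0.9, -1.2, -1.9]
gripper_width: 17.8
```

```bash
cat > snap.py <<'E'
import sys
from h import *
from bench import optics,readout,nets
st=readout.read_state(); print(np.round(st["position"],2),np.round(st["ee_rot"],4),np.round(st["contact_force"],1),st["clock"])
k=sys.argv[1]
for n,b,f in (("scene",(270,195,115,100),6),("top",(255,195,95,75),8)):
    p=optics.get_image(n); save(p,n+k+".pkl"); zoom(p["frame"],*b,f,n+k+"z.png")
E
python3 snap.py 3
```

```text
[564.64 -35.91   8.89] [ 0.764  -0.6452  0.0008 -0.0009] [ 0.9 -1.2 -1.9] 4.75
```

View pics/scene3z.png

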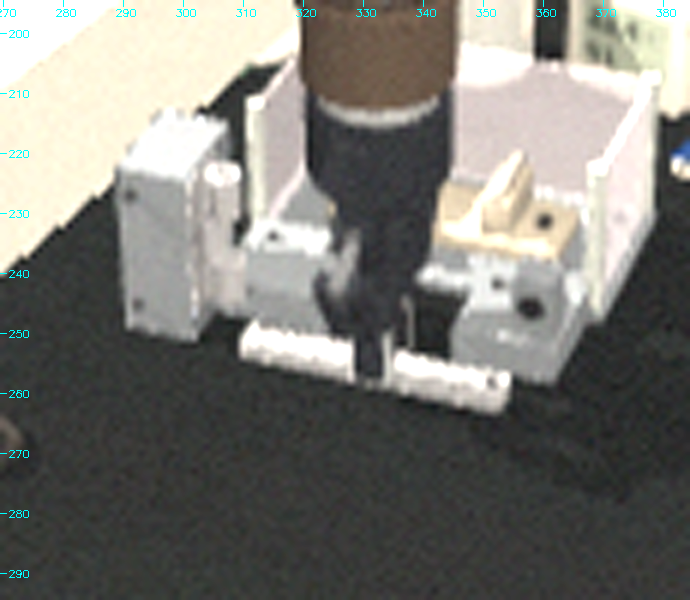

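View pics/top3z.png

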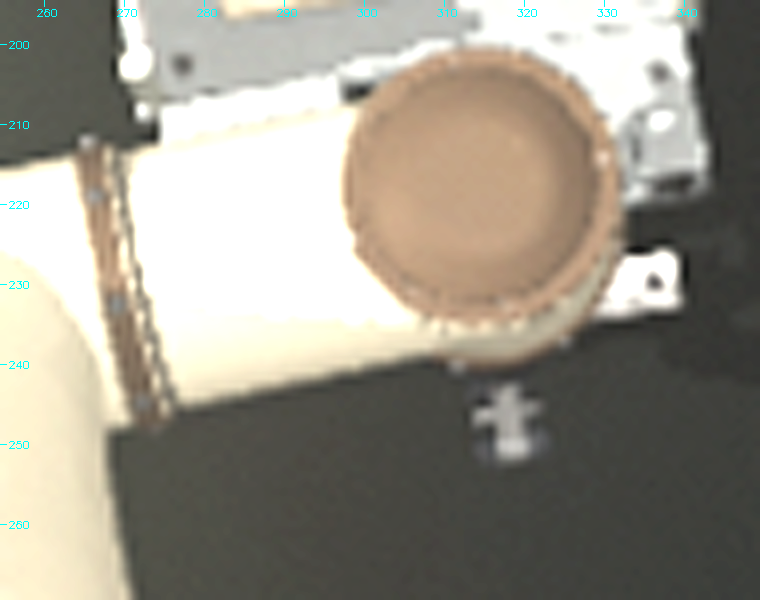

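move_arm(steps=[[-1, 0, 0, -3.5, 0, 0, 0], [-1, 6, 1, -3.5, 0, 0, 0], [-1, 12, 2, -3.5, 0, 0, 0], [-1, 12, 2, -3.5, 0, 0, 0]])

```text
clock: 5.18
position: [575.2, -34.3, 5.5]
ee_rot: [0.764, -0.645, 0.0, -0.001]
contact_force: [0.2, -0.7, -2.5]
gripper_width: 18.0
```

move_arm(steps=[[-1, 2, 0.4, 0, 0, 0, 0], [-1, 4, 0.7, 0, 0, 0, 0], [-1, 4, 0.7, 0, 0, 0, 0]])

```text
clock: 5.43
position: [578.3, -33.9, 5.4]
ee_rot: [0.764, -0.645, -0.0, 0.0]
contact_force: [-2.5, -0.1, 2.0]
gripper_width: 18.0
```

move_arm(steps=[[-1, 1, 0.2, 0, 0, 0, 0], [-1, 2, 0.4, 0, 0, 0, 0], [-1, 2, 0.4, 0, 0, 0, 0]])

```text
clock: 5.68
position: [580.7, -33.4, 5.4]
ee_rot: [0.764, -0.645, 0.0, -0.0]
contact_force: [-2.3, 0.2, 1.9]
gripper_width: 17.6
```

move_arm(steps=[[-1, 1, 0.2, 0, 0, 0, 0], [-1, 2, 0.4, 0, 0, 0, 0], [-1, 2, 0.4, 0, 0, 0, 0]])

```text
clock: 5.93
position: [582.7, -33.0, 5.3]
ee_rot: [0.764, -0.645, -0.0, 0.0]
contact_force: [-4.2, -0.7, 3.6]
gripper_width: 17.9
```

move_arm(steps=[[-1, 1, 0.2, 0, 0, 0, 0], [-1, 2, 0.4, 0, 0, 0, 0], [-1, 2, 0.4, 0, 0, 0, 0]])

```text
clock: 6.18
position: [582.8, -33.0, 5.4]
ee_rot: [0.764, -0.645, -0.001, 0.002]
contact_force: [-8.6, -1.4, 7.6]
gripper_width: 17.8
```

move_arm(steps=[[-1, 1, 0.2, 0, 0, 0, 0], [-1, 2, 0.4, 0, 0, 0, 0], [-1, 2, 0.4, 0, 0, 0, 0]])

```text
clock: 6.43
position: [582.9, -32.9, 5.3]
ee_rot: [0.764, -0.646, -0.003, 0.003]
contact_force: [-11.7, 0.1, 11.4]
gripper_width: 17.9
```

move_arm(steps=[[-0.3, -3, -0.5, 0, 0, 0, 0], [-0.3, -3, -0.5, 0, 0, 0, 0], [-0.3, -3, -0.5, 0, 0, 0, 0], [-0.3, -3, -0.5, 0, 0, 0, 0]])

```text
clock: 6.77
position: [585.3, -32.2, 5.5]
ee_rot: [0.764, -0.645, 0.001, -0.001]
contact_force: [0.2, -0.7, -0.5]
gripper_width: 29.5
```

move_arm(steps=[[-0.3, 2, 0.4, -1, 0, 0, 0], [-0.3, 4, 0.7, -1, 0, 0, 0], [-0.3, 5, 0.9, -1, 0, 0, 0], [-0.3, 5, 0.9, -1, 0, 0, 0]])

```text
clock: 7.1
position: [587.7, -31.9, 3.9]
ee_rot: [0.764, -0.645, -0.001, 0.001]
contact_force: [-3.6, 0.8, 2.0]
gripper_width: 29.8
```

move_arm(steps=[[-0.3, 1, 0.2, 0, 0, 0, 0], [-0.3, 2, 0.4, 0, 0, 0, 0], [-0.3, 2, 0.4, 0, 0, 0, 0]])

```text
clock: 7.35
position: [587.7, -31.9, 3.8]
ee_rot: [0.764, -0.646, -0.002, 0.003]
contact_force: [-6.8, 0.1, 4.5]
gripper_width: 29.9
```

move_arm(steps=[[-0.3, 1.5, 0.3, 0, 0, 0, 0], [-0.3, 3, 0.5, 0, 0, 0, 0], [-0.3, 3, 0.5, 0, 0, 0, 0]])

```text
clock: 7.6
position: [587.8, -31.9, 3.6]
ee_rot: [0.763, -0.646, -0.004, 0.005]
contact_force: [-10.9, 0.3, 9.6]
gripper_width: 29.9
```

move_arm(steps=[[-0.3, -4, -0.7, 0, 0, 0, 0], [-0.3, -8, -1.5, 0, 0, 0, 0], [-0.3, -8, -1.5, 0, 0, 0, 0], [-0.3, -8, -1.5, 0, 0, 0, 0]])

```text
clock: 7.93
position: [587.0, -32.1, 4.7]
ee_rot: [0.764, -0.645, 0.001, -0.001]
contact_force: [0.5, -0.6, 0.6]
gripper_width: 30.1
```

move_arm(steps=[[-0.3, -4, -0.7, 0, 0, 0, 0], [-0.3, -4, -0.7, 20, 0, 0, 0], [-0.3, -4, -0.7, 60, 0, 0, 0], [-0.3, -4, -0.7, 100, 0, 0, 0], [0.0, -4, -0.7, 140, 0, 0, 0]])

```text
clock: 8.35
position: [581.7, -33.1, 145.7]
ee_rot: [0.764, -0.645, 0.0, 0.0]
contact_force: [1.6, 0.7, 0.1]
gripper_width: 40.5
```

move_arm(steps=[[0.0, -2, -40, 3, 0, 0, -0.1], [0.0, -6, -80, 3, 0, 0, -0.2], [0, -10, -120, 3, 0, 0, -0.3], [0, -14, -160, 3, 0, 0, -0.4], [0, -18, -200, 3, 0, 0, -0.5]])

```text
clock: 8.77
position: [563.7, -234.6, 147.7]
ee_rot: [-0.579, 0.815, -0.001, 0.001]
contact_force: [1.0, 1.1, 0.3]
gripper_width: 42.4
```

```bash
python3 snap.py 4
```

```text
[ 563.7  -234.65  147.74] [-5.788e-01  8.155e-01 -5.000e-04  6.000e-04] [1.  1.1 0.3] 8.7667
```

View pics/scene4z.png

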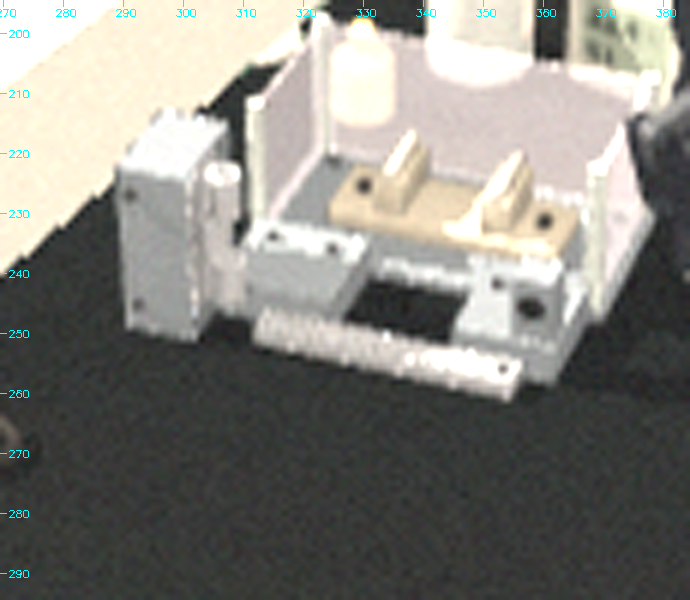

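View pics/top4z.png

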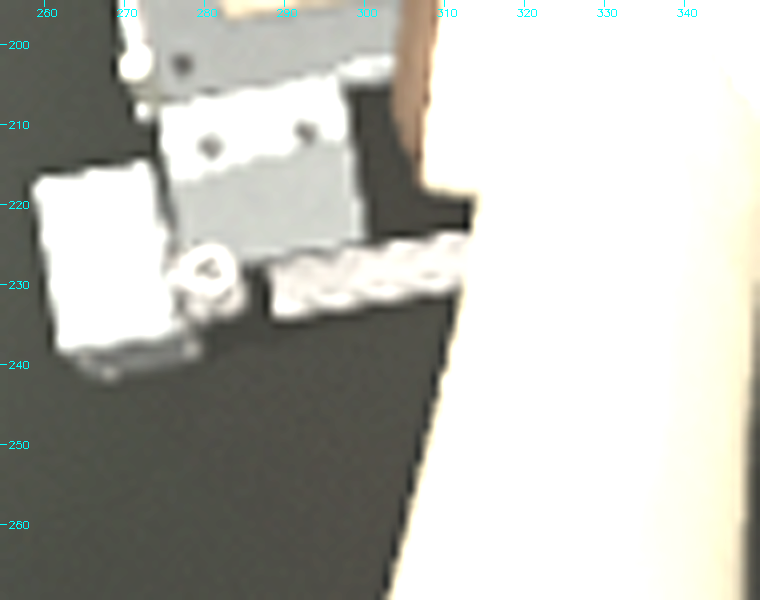

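move_arm(steps=[[0.0, -5, -20, 2, 0, 0, -0.12], [0.0, -10, -40, 4, 0, 0, -0.24], [0, -15, -60, 6, 0, 0, -0.36], [0, -20, -80, 8, 0, 0, -0.48], [0, -25, -100, 10, 0, 0, -0.6]])

```text
clock: 9.28
position: [538.8, -333.6, 157.4]
ee_rot: [-0.312, 0.95, -0.0, 0.0]
contact_force: [0.5, -0.1, 0.3]
gripper_width: 42.9
```

move_arm(steps=[[0.0, -4, -13, 0, 0, 0, -0.1], [0.0, -8, -26, 0, 0, 0, -0.14], [0, -8, -26, 0, 0, 0, -0.14]])

```text
clock: 9.53
position: [530.2, -360.8, 157.1]
ee_rot: [-0.246, 0.969, -0.0, 0.0]
contact_force: [0.3, 0.4, -0.3]
gripper_width: 42.5
```

```bash
python3 - <<'E'
from h import *
from bench import optics,readout
st=readout.read_state(); P=st["position"]; Rm=R.from_quat(st["ee_rot"]).as_matrix(); ty=Rm[:,1]; print(np.round(P,1), np.degrees(np.arctan2(ty[1],ty[0])),st["contact_force"],st["clock"])
t=optics.get_image("top"); s=optics.get_image("scene"); save(t,"top5.pkl"); save(s,"scene5.pkl")
zoom(t["frame"],255,195,95,75,8,"top5z.png"); zoom(t["frame"],380,190,100,90,7,"top5d.png",[proj(t,[P-30*ty,P+30*ty])])
zoom(s["frame"],380,190,90,135,5,"scene5d.png",[proj(s,[P-30*ty,P+30*ty]),proj(s,[P,P+[0,0,-40]])])
E
```

```text
[ 530.2 -360.8  157.1] 118.48197638055076 [ 0.32062853  0.43769305 -0.31667984] 9.5333
```

View pics/top5z.png

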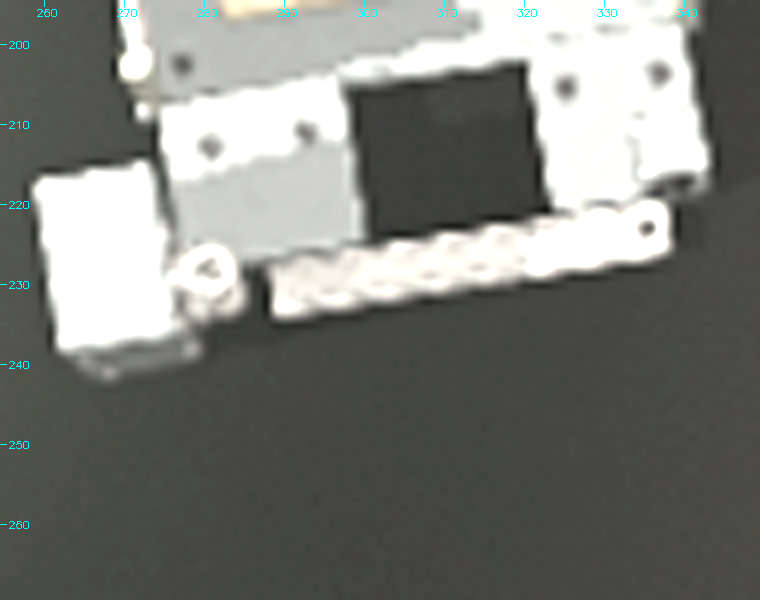

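View pics/top5d.png

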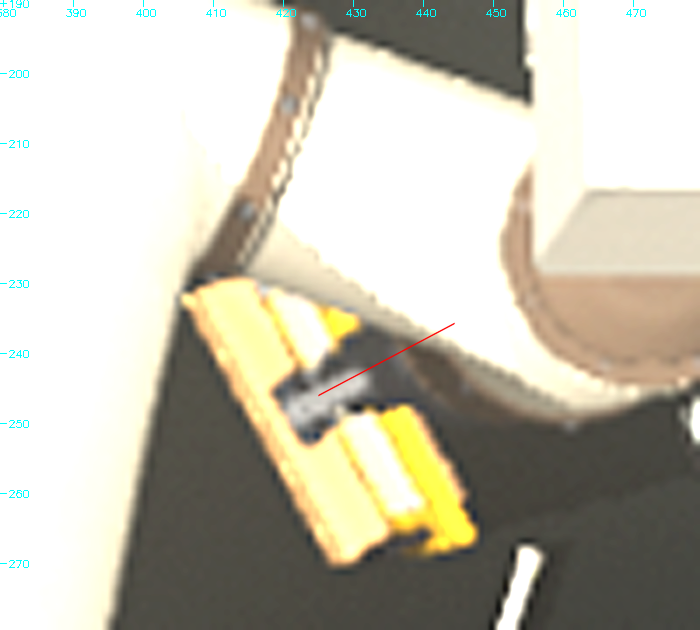

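View pics/scene5d.png

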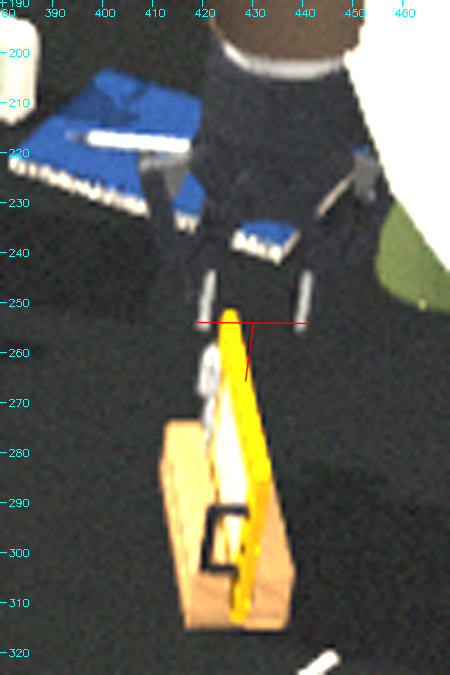

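```bash
python3 - <<'E'
from h import *
import cv2
t=load("top5.pkl"); s=load("scene5.pkl"); t0=load("top0.pkl")
cv2.imwrite("pics/scene5.png",s["frame"]); cv2.imwrite("pics/top5.png",t["frame"])
for z in (100,200,300,400,500,600,700):
    print(z,"front-bottom edge",np.round(back(t,(470,228),z)[:2]),"front-top",np.round(back(t,(465,217),z)[:2]),"axis px top",np.round(proj(t,[(530,-361,z)])[0]),"scene",np.round(proj(s,[(530,-361,z)])[0]))
# bar vs guard, top only
f=lambda q,O: np.concatenate([proj(t,T(q,np.array(P)[None]))[0]-uv for P,uv in O])
O=[((10,75,12),(288.5,227.0)),((-10,75,12),(289.3,234)),((-10,-75,12),(338.5,226.3)),((10,-75,12),(337.7,219.8))]
r=least_squares(lambda q:f(q,O),[583,-30,.17]); b=r.x; g=np.array([592.95,-21.26,.1728]); d=b[:2]-g[:2]; c,s_=np.cos(g[2]),np.sin(g[2])
print(b,np.round(r.fun,1),"rel",c*d[0]+s_*d[1],-s_*d[0]+c*d[1],b[2]-g[2])
E
```

```text
100 front-bottom edge [ 573. -473.] front-top [ 604. -459.] axis px top [430. 243.] scene [428. 271.]
200 front-bottom edge [ 561. -445.] front-top [ 590. -432.] axis px top [438. 239.] scene [432. 241.]
300 front-bottom edge [ 549. -416.] front-top [ 576. -405.] axis px top [447. 236.] scene [436. 209.]
400 front-bottom edge [ 538. -388.] front-top [ 563. -377.] axis px top [458. 231.] scene [441. 174.]
500 front-bottom edge [ 526. -359.] front-top [ 549. -350.] axis px top [471. 226.] scene [446. 135.]
600 front-bottom edge [ 514. -331.] front-top [ 535. -322.] axis px top [486. 220.] scene [452.  91.]
700 front-bottom edge [ 503. -303.] front-top [ 521. -295.] axis px top [504. 212.] scene [458.  43.]
[ 5.83242067e+02 -3.04517134e+01  1.57557209e-01] [-0.3  0.2 -0.1 -0.2  0.3  0.   0.1 -0. ] rel -11.14379018479044 -7.385628172807661 -0.015242791468418726
```

View pics/scene5.png

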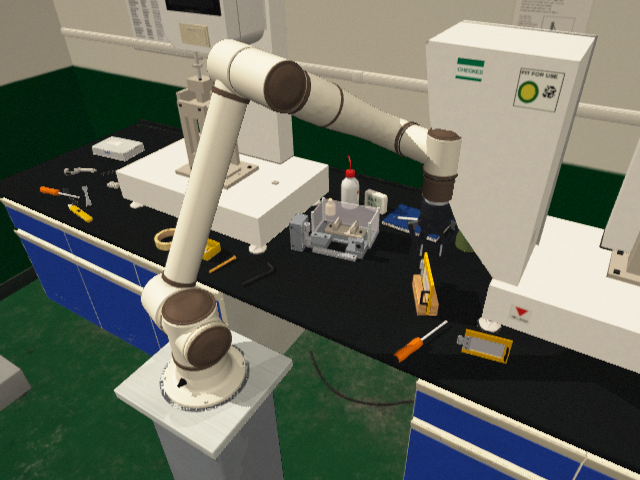

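View pics/top5.png

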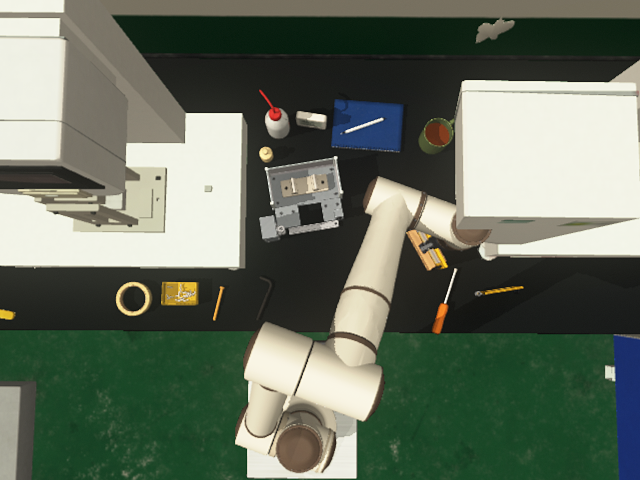

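```bash
python3 - <<'E'
from h import *
t=load("top5.pkl"); s=load("scene5.pkl")
def tri(a,b):
    r=least_squares(lambda P:np.r_[proj(t,[P])[0]-a,proj(s,[P])[0]-b],[520,-350,500]); return r.x,r.fun
for a,b in (((457,219),(428,42)),((455,219),(429,43)),((485,241),(490,281)),((457,219),(428,42))): print(tri(a,b))
z=load("top0.pkl")["frame"]; zoom(z,440,60,100,200,3,"mach.png")
from bench import readout
print(readout.read_state()["joints"])
E
```

```text
(array([ 521.40468761, -288.29267517,  694.81942354]), array([ 3.45402023, -1.62804646, -4.65690855,  0.90122953]))
(array([ 522.59429033, -287.35431099,  691.95139163]), array([ 4.44715046, -2.09991025, -5.99610757,  1.1563516 ]))
(array([ 538.45473222, -517.82228643,  119.61737918]), array([ 3.31358445, -1.4981686 , -3.33849119,  0.69799284]))
(array([ 521.40468761, -288.29267517,  694.81942354]), array([ 3.45402023, -1.62804646, -4.65690855,  0.90122953]))
[-3.42858844e-01  4.67826423e-01 -5.33925399e-02 -2.87170342e-04
 -1.04977491e+00 -7.27853272e-01]
```

View pics/mach.png

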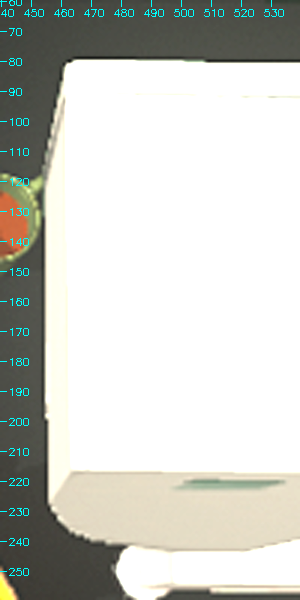

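```bash
python3 - <<'E'
from h import *
t=load("top5.pkl"); s=load("scene5.pkl")
for p in (t,s): print("cam",-cv2.Rodrigues(p["rvec"])[0].T@p["tvec"])
def tri(a,b):
    r=least_squares(lambda P:np.r_[proj(t,[P])[0]-a,proj(s,[P])[0]-b],[520,-350,500]); return np.round(r.x),np.round(r.fun,1)
for a,b in (((463,217),(428,42)),((455,226),(431,135)),((462,80),(470,22)),((485,242),(490,281))): print(tri(a,b))
zoom(s["frame"],400,20,200,280,2.1,"mach2.png"); zoom(t["frame"],400,170,110,90,7,"mach3.png")
E
```

```text
cam [ 399.29675026  -50.14997045 1589.56950902]
cam [-507.75289385 -673.50932914  943.68389385]
(array([ 523., -294.,  696.]), array([ 1.2, -0.6, -1.6,  0.3]))
(array([ 530., -328.,  493.]), array([-1. ,  0.5,  1.2, -0.2]))
(array([ 765., -301.,  692.]), array([ 3.1, -1.3, -4.6,  1.1]))
(array([ 536., -518.,  121.]), array([ 3.5, -1.6, -3.5,  0.7]))
```

View pics/mach2.png

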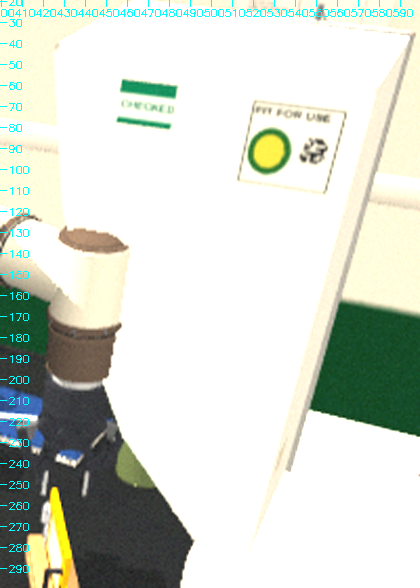

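View pics/mach3.png

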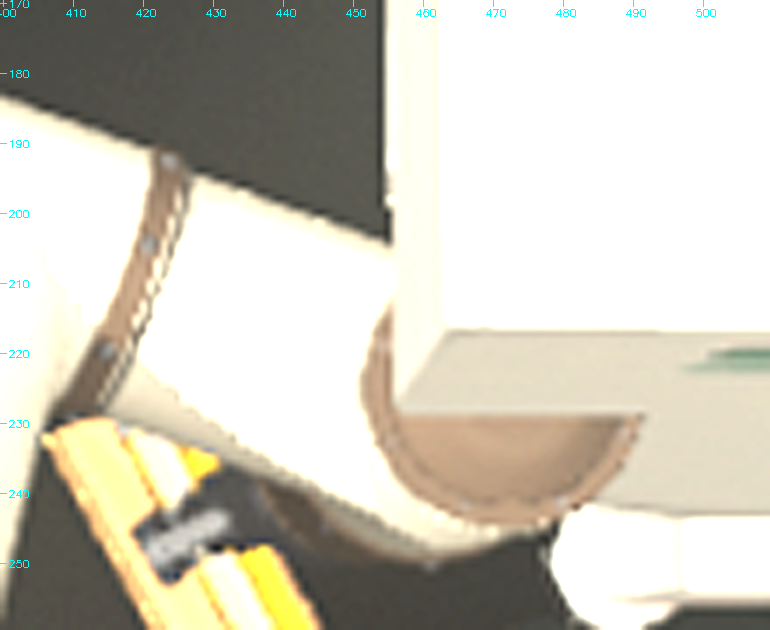

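```bash
python3 - <<'E'
from h import *
t=load("top0.pkl"); s=load("scene0.pkl")
Rm=cv2.Rodrigues(t["rvec"])[0]; C=-Rm.T@t["tvec"]
for uv in ((463,217),(455,226),(458,231),(463,235),(470,239),(480,242),(495,243.5)):
    d=Rm.T@np.array([(uv[0]-t["cx"])/t["fx"],(uv[1]-t["cy"])/t["fy"],1.])
    print(uv,[np.round(C+d*(X-C[0])/d[0]) .tolist() for X in (525,535)])
for P in ((530,-330,500),(530,-400,400),(530,-450,250),(530,-518,120)): print(P,proj(s,[P]),proj(t,[P]))
zoom(s["frame"],410,20,110,130,4.5,"mach4.png")
zoom(t["frame"],440,205,70,50,11,"mach5.png")
E
```

```text
(463, 217) [[525.0, -298.0, 673.0], [535.0, -318.0, 601.0]]
(455, 226) [[525.0, -318.0, 541.0], [535.0, -339.0, 458.0]]
(458, 231) [[525.0, -347.0, 451.0], [535.0, -371.0, 361.0]]
(463, 235) [[525.0, -381.0, 368.0], [535.0, -407.0, 271.0]]
(470, 239) [[525.0, -424.0, 272.0], [535.0, -454.0, 167.0]]
(480, 242) [[525.0, -473.0, 190.0], [535.0, -507.0, 79.0]]
(495, 243.5) [[525.0, -527.0, 148.0], [535.0, -565.0, 33.0]]
(530, -330, 500) [[433.35444419 132.1824526 ]] [[455.67018994 225.9863303 ]]
(530, -400, 400) [[456.68797669 177.36786233]] [[475.43828903 231.41484425]]
(530, -450, 250) [[467.76064922 235.09485451]] [[477.87789147 237.90128969]]
(530, -518, 120) [[485.8262339  283.41209456]] [[488.48115963 242.52145707]]
```

View pics/mach4.png

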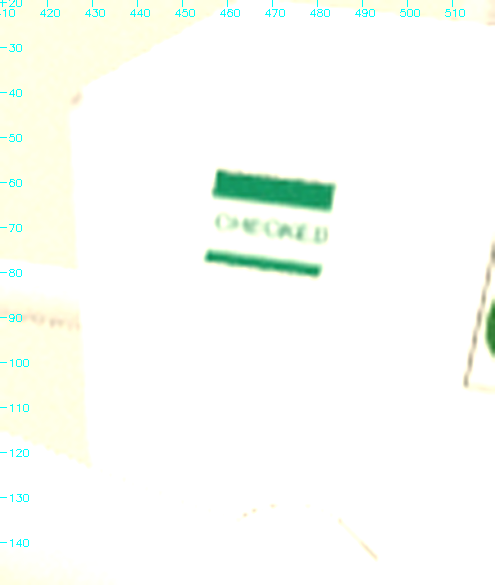

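View pics/mach5.png

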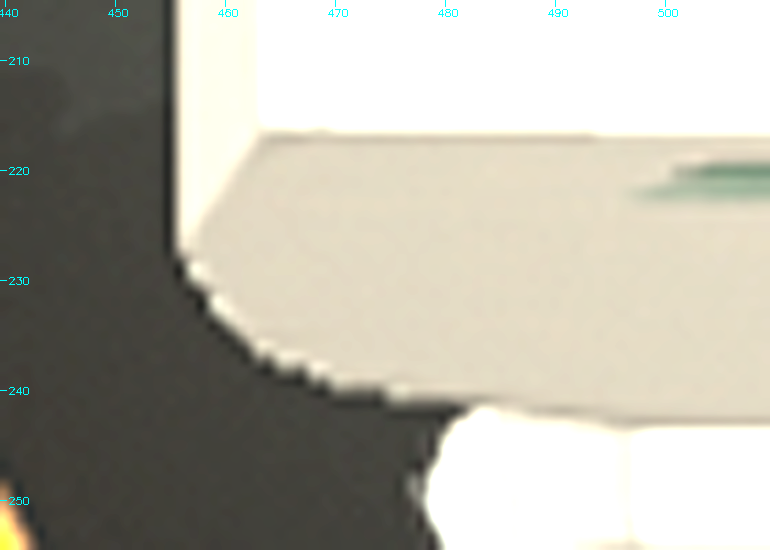

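```bash
python3 - <<'E'
from bench import readout
s=readout.read_state()
for k in s: print(k,s[k])
E
```

```text
clock 9.6333
joints [-3.42858844e-01  4.67826423e-01 -5.33925399e-02 -2.87170342e-04
 -1.04977491e+00 -7.27853272e-01]
joint_vel [ 0.01809392 -0.00434263 -0.00438642 -0.00102606 -0.00134259 -0.00527075]
joint_efforts [-5.85605297e-01 -4.19724262e+01  1.76813704e+01  3.95053804e+00
  2.12908133e-03 -4.90826787e-03]
position [ 530.64037023 -359.01246     157.03194955]
ee_rot [-2.47375491e-01  9.68919677e-01  1.58463821e-04 -1.23338176e-05]
contact_force [0.71189013 0.34013617 0.46230921]
wrist_torque [0.0222454  0.01037442 0.04132973]
gripper_width 42.653634747743716
```

move_arm(steps=[[0.0, 0, 0, -10, 0, 0, 0], [0.0, 0, 0, -30, 0, 0, 0], [0, 0, 0, -50, 0, 0, 0], [0, 0, 0, -68, 0, 0, 0], [0, 0, 0, -70, 0, 0, 0]])

```text
clock: 10.05
position: [528.5, -356.7, 82.7]
ee_rot: [-0.247, 0.969, 0.003, -0.003]
contact_force: [-0.5, 0.6, -1.5]
gripper_width: 42.1
```

move_arm(steps=[[-1, 0, 0, 0, 0, 0, 0], [-1, 0, 0, 0, 0, 0, 0], [-1, 0, 0, 0, 0, 0, 0], [-1, 0, 0, 0, 0, 0, 0], [-1, 0, 0, 0, 0, 0, 0]])

```text
clock: 10.47
position: [531.7, -359.3, 88.8]
ee_rot: [-0.247, 0.969, -0.001, 0.001]
contact_force: [0.5, 1.3, 1.7]
gripper_width: 6.7
```

```bash
python3 - <<'E'
from h import *
from bench import optics,readout
st=readout.read_state(); print(st["contact_force"],st["wrist_torque"],st["joint_efforts"],st["gripper_width"])
s=optics.get_image("scene"); save(s,"scene6.pkl"); zoom(s["frame"],380,190,90,135,4.4,"scene6d.png")
E
```

```text
[0.51556127 1.32945435 1.68845658] [ 0.22392436 -0.14096881  0.01937942] [-5.62005490e-01 -4.25090432e+01  1.51308435e+01  3.46043006e+00
 -1.13609671e-01 -2.13808555e-02] 6.7019479704733
```

View pics/scene6d.png

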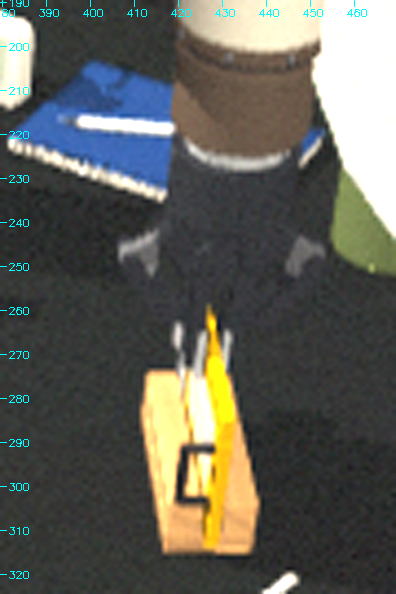

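move_arm(steps=[[-1, 0, 0, 5, 0, 0, 0], [-1, 0, 0, 15, 0, 0, 0], [-1, 0, 0, 30, 0, 0, 0], [-1, 0, 0, 42, 0, 0, 0], [-1, 0, 0, 50, 0, 0, 0]])

```text
clock: 10.93
position: [530.6, -359.1, 139.0]
ee_rot: [-0.247, 0.969, -0.0, 0.0]
contact_force: [0.4, -0.2, -1.6]
gripper_width: 7.2
```

move_arm(steps=[[-1, 0, 0, 2, 0, 0, 0], [-1, 0, 0, 2, 0, 0, 0]])

```text
clock: 11.1
position: [530.7, -358.9, 140.0]
ee_rot: [-0.247, 0.969, -0.0, 0.0]
contact_force: [0.1, 0.2, -2.1]
gripper_width: 6.4
```

```bash
python3 - <<'E'
from h import *
from bench import optics,readout
st=readout.read_state(); print(st["position"],st["ee_rot"],st["contact_force"],st["wrist_torque"],st["gripper_width"])
s=optics.get_image("scene"); save(s,"scene7.pkl"); zoom(s["frame"],380,190,90,135,4.4,"scene7d.png")
E
```

```text
[ 530.65115887 -358.94026434  139.99676177] [-2.46722391e-01  9.69086129e-01 -5.37202530e-05  3.64983922e-04] [ 0.07057933  0.19869423 -2.06991286] [-0.02467952  0.02722837 -0.03342893] 6.401047483344957
```

View pics/scene7d.png

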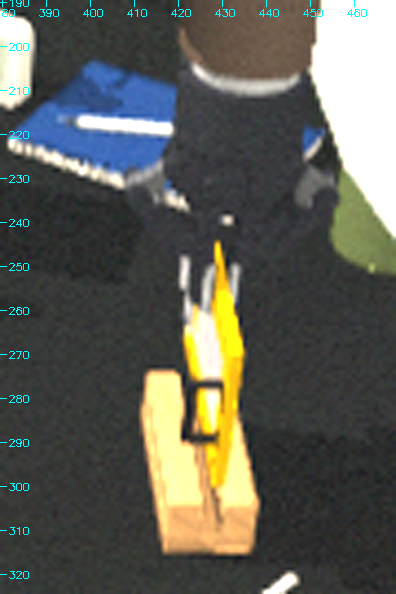

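move_arm(steps=[[-1, -10, 20, 1, 0, 0, 0.12], [-1, -20, 45, 2, 0, 0, 0.24], [-1, -30, 75, 3, 0, 0, 0.36], [-1, -35, 110, 4, 0, 0, 0.48], [-1, -40, 145, 5, 0, 0, 0.6]])

```text
clock: 11.57
position: [489.1, -212.9, 143.2]
ee_rot: [-0.524, 0.852, 0.001, -0.001]
contact_force: [0.8, 1.8, -2.3]
gripper_width: 6.9
```

move_arm(steps=[[-1, 1, 31, 0, 0, 0, 0.12], [-1, 2, 62, 0, 0, 0, 0.24], [-1, 3, 93, 0, 0, 0, 0.36], [-1, 4, 124, 0, 0, 0, 0.48], [-1, 5, 154, 0, 0, 0, 0.6]])

```text
clock: 11.98
position: [494.7, -58.6, 143.6]
ee_rot: [0.753, -0.658, -0.001, 0.001]
contact_force: [-0.6, -0.0, -2.6]
gripper_width: 7.2
```

move_arm(steps=[[-1, 10, 2, 0, 0, 0, 0.03], [-1, 30, 5, -5, 0, 0, 0.035], [-1, 30, 5, -10, 0, 0, 0.035], [-1, 30, 5, -10, 0, 0, 0.035]])

```text
clock: 12.32
position: [524.8, -54.7, 132.3]
ee_rot: [0.762, -0.647, -0.002, 0.001]
contact_force: [-0.8, -0.2, -2.6]
gripper_width: 7.0
```

```bash
cat > snap.py <<'E'
import sys
from h import *
from bench import optics,readout,nets
st=readout.read_state(); ty=R.from_quat(st["ee_rot"]).as_matrix()[:,1]
print(np.round(st["position"],2),"jaw deg",np.degrees(np.arctan2(ty[1],ty[0]))%180,"tilt",np.round(st["ee_rot"],4),np.round(st["contact_force"],1),np.round(st["wrist_torque"],2),st["clock"])
k=sys.argv[1]
for n,b,f in (("scene",(270,195,115,100),6),("top",(255,195,95,75),8)):
    p=optics.get_image(n); save(p,n+k+".pkl"); zoom(p["frame"],*b,f,n+k+"z.png")
E
python3 snap.py 8
```

```text
[524.81 -54.71 132.34] jaw deg 9.337559922111637 tilt [ 0.7623 -0.6472 -0.0016  0.0014] [-0.8 -0.2 -2.6] [-0.    0.15  0.01] 12.3167
```

View pics/scene8z.png

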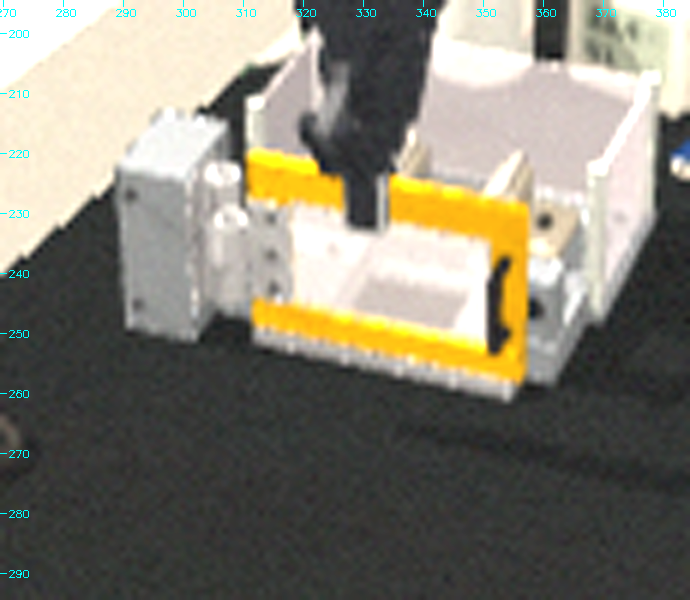

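View pics/top8z.png

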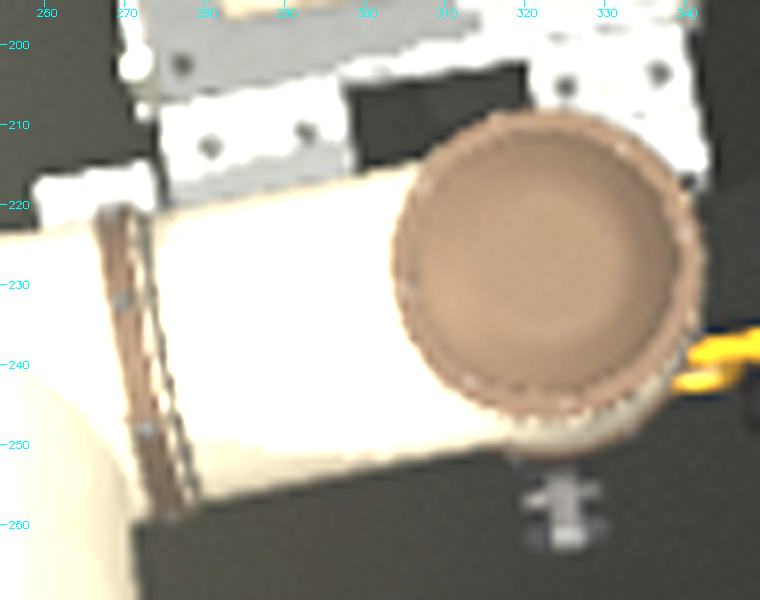

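```bash
python3 - <<'E'
from h import *
s=load("scene8.pkl")
Pt=np.array([524.8,-54.7,132.3]); yaw=np.radians(9.34)
O=[((0,73,105),(310.5,219.5)),((0,-75,105),(357,228.2)),((0,73,0),(312.0,249.3)),((0,-75,0),(356.7,258.3)),((0,85,63),(307.7,230.5))]
def D(q,P):
    d,zb,dx,roll=q  # roll about x(door) 
    P=np.array(P,float); c,sn=np.cos(roll),np.sin(roll)
    P=np.array([P[0]+dx,(P[1]-d)*c-P[2]*sn,(P[1]-d)*sn+P[2]*c])
    return T((Pt[0],Pt[1],yaw),(P+[0,0,zb])[None])
r=least_squares(lambda q:np.r_[np.concatenate([proj(s,D(q,P))[0]-uv for P,uv in O]),q[2]/4],[5,55,0,0])
print(r.x,np.round(r.fun,1)); q=r.x
L=[[(x,-75,0),(x,73,0),(x,73,105),(x,-75,105),(x,-75,0)] for x in (-4,4)]+[[(9*np.cos(i),85+9*np.sin(i),z) for i in np.linspace(0,6.28,24)] for z in (37,63)]
zoom(s["frame"],295,205,75,65,10,"fit8.png",[proj(s,np.vstack([D(q,p) for p in l])) for l in L])
E
```

```text
[ 5.25601410e+00  5.41840577e+01 -7.07318786e-01 -1.63129624e-02] [ 0.   0.6 -0.1  0.6  0.2 -1.   0.  -0.7 -0.1  0.4 -0.2]
```

View pics/fit8.png

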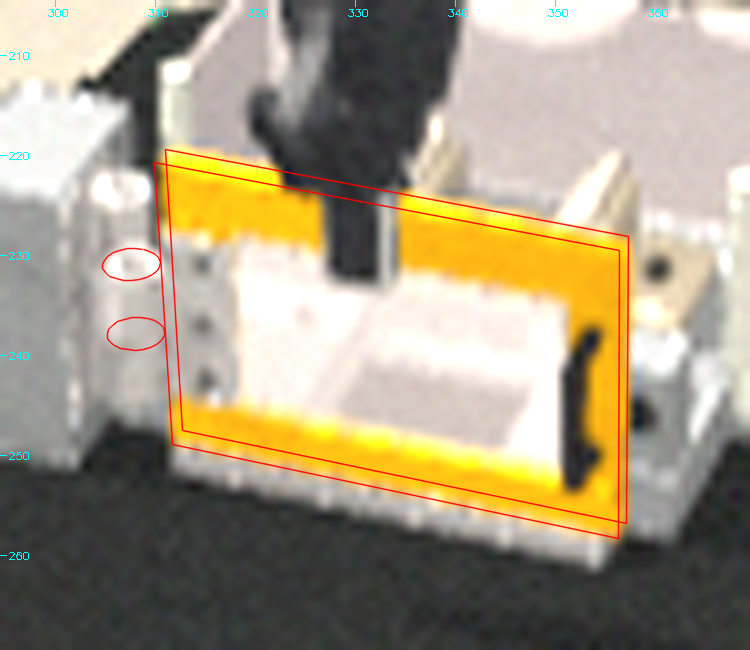

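move_arm(steps=[[-1, 20, 3.3, -5, 0, 0, 0], [-1, 40, 6.6, -10, 0, 0, 0.003], [-1, 55, 9, -20, 0, 0, 0.003], [-1, 60, 9.9, -28, 0, 0, 0.003], [-1, 60, 9.9, -28, 0, 0, 0.003]])

```text
clock: 12.83
position: [584.6, -45.5, 104.1]
ee_rot: [0.763, -0.646, -0.002, 0.001]
contact_force: [-0.6, -1.8, -3.5]
gripper_width: 7.0
```

```bash
python3 snap.py 9
```

```text
[584.65 -45.49 104.11] jaw deg 9.44553989311899 tilt [ 0.7629 -0.6465 -0.0016  0.0015] [-0.6 -1.8 -3.5] [-0.02  0.13 -0.01] 12.8333
```

View pics/scene9z.png

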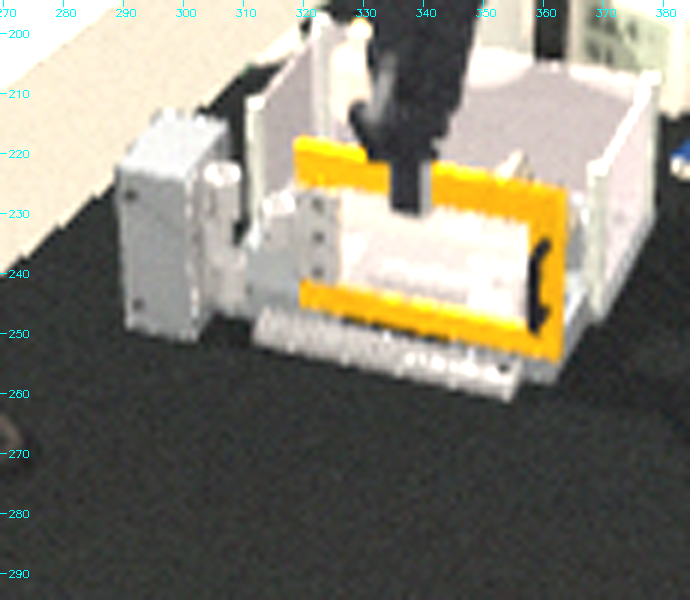

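View pics/top9z.png

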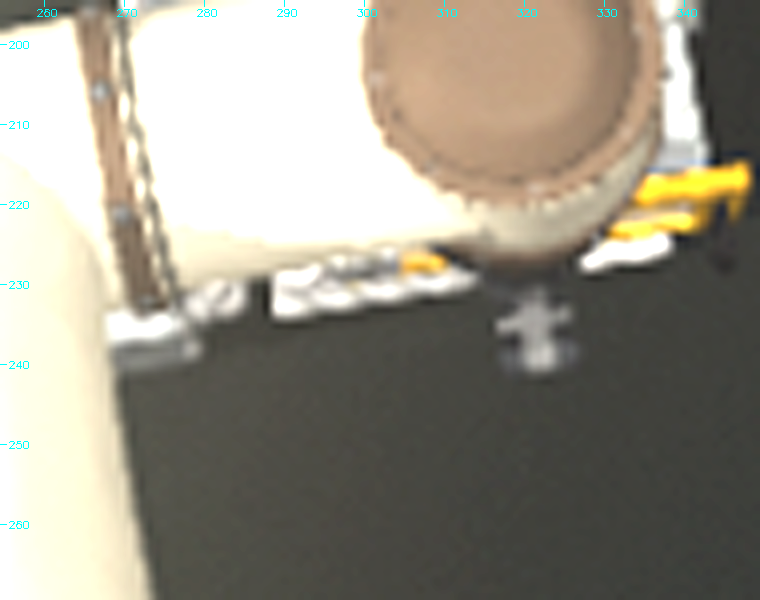

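move_arm(steps=[[-1, 0, 0, -5, 0, 0, 0], [-1, 0, 0, -10, 0, 0, 0], [-1, 0, 0, -12.5, 0, 0, 0], [-1, 0, 0, -12.5, 0, 0, 0]])

```text
clock: 13.27
position: [584.8, -45.3, 93.2]
ee_rot: [0.763, -0.646, -0.001, 0.001]
contact_force: [0.1, -0.4, -2.1]
gripper_width: 7.1
```

move_arm(steps=[[-1, 0, 0, -1, 0, 0, 0], [-1, 0, 0, -1, 0, 0, 0]])

```text
clock: 13.43
position: [585.7, -45.1, 92.9]
ee_rot: [0.763, -0.646, 0.0, -0.0]
contact_force: [0.1, -0.1, -1.9]
gripper_width: 6.7
```

move_arm(steps=[[-1, 0, 0, -1, 0, 0, 0], [-1, 0, 0, -1, 0, 0, 0]])

```text
clock: 13.6
position: [585.7, -45.1, 91.8]
ee_rot: [0.763, -0.646, -0.0, -0.0]
contact_force: [-0.1, 0.4, -1.3]
gripper_width: 6.9
```

move_arm(steps=[[-1, 0, 0, -1, 0, 0, 0], [-1, 0, 0, -1, 0, 0, 0]])

```text
clock: 13.77
position: [585.7, -45.1, 90.7]
ee_rot: [0.763, -0.646, -0.0, 0.0]
contact_force: [0.6, -0.2, -1.2]
gripper_width: 6.9
```

move_arm(steps=[[-1, 0, 0, -1, 0, 0, 0], [-1, 0, 0, -1, 0, 0, 0]])

```text
clock: 13.93
position: [585.6, -45.2, 89.6]
ee_rot: [0.763, -0.646, -0.0, 0.0]
contact_force: [0.2, -0.1, -2.1]
gripper_width: 6.8
```

move_arm(steps=[[-1, 0, 0, -1, 0, 0, 0], [-1, 0, 0, -1, 0, 0, 0]])

```text
clock: 14.1
position: [585.9, -45.2, 88.8]
ee_rot: [0.763, -0.646, 0.0, -0.0]
contact_force: [0.3, -0.3, -2.0]
gripper_width: 7.0
```

move_arm(steps=[[-1, 0, 0, -0.7, 0, 0, 0], [-1, 0, 0, -0.7, 0, 0, 0]])

```text
clock: 14.27
position: [586.0, -45.3, 88.8]
ee_rot: [0.763, -0.646, 0.0, -0.0]
contact_force: [0.4, -1.4, 1.1]
gripper_width: 6.7
```

move_arm(steps=[[-1, 0, 0, -0.7, 0, 0, 0], [-1, 0, 0, -0.7, 0, 0, 0]])

```text
clock: 14.43
position: [586.2, -45.4, 88.6]
ee_rot: [0.763, -0.646, 0.001, -0.0]
contact_force: [-1.8, -1.2, 5.3]
gripper_width: 7.1
```

```bash
python3 snap.py 10
```

```text
[586.22 -45.41  88.63] jaw deg 9.533427007061306 tilt [ 7.634e-01 -6.459e-01  7.000e-04 -2.000e-04] [-1.8 -1.2  5.3] [-0.21  0.49 -0.01] 14.4333
```

View pics/scene10z.png

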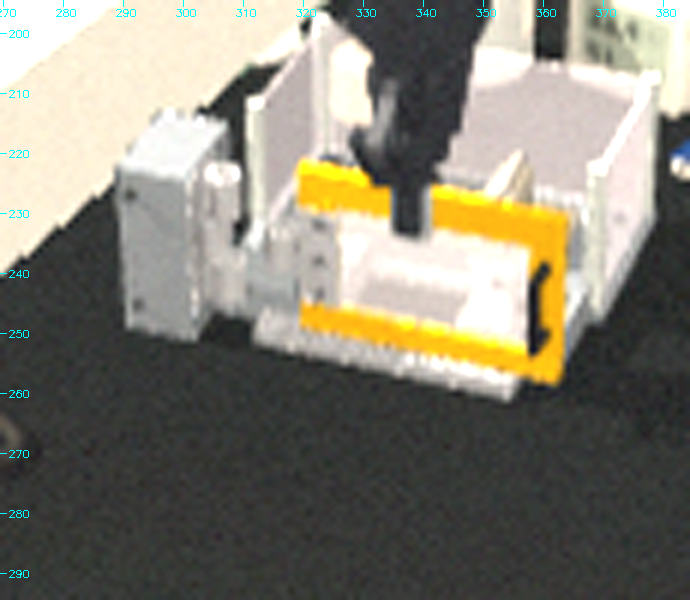

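move_arm(steps=[[-1, -1.2, 0, 0.6, 0, 0, 0], [-1, -1.9, 4, 0.6, 0, 0, 0], [-1, -2.5, 8, 0.6, 0, 0, 0], [-1, -2.5, 8, 0.6, 0, 0, 0]])

```text
clock: 14.87
position: [584.0, -36.8, 88.8]
ee_rot: [0.764, -0.646, 0.001, -0.001]
contact_force: [1.6, -3.2, 4.1]
gripper_width: 7.1
```

move_arm(steps=[[-1, -0.5, 3, 0, 0, 0, 0], [-1, -1, 6, 0, 0, 0, 0], [-1, -1, 6, 0, 0, 0, 0]])

```text
clock: 15.12
position: [583.0, -31.1, 88.8]
ee_rot: [0.764, -0.646, 0.001, -0.0]
contact_force: [2.4, -3.9, 4.4]
gripper_width: 6.8
```

```bash
python3 snap.py 11
```

```text
[582.97 -31.05  88.82] jaw deg 9.563003852869116 tilt [ 7.636e-01 -6.457e-01  9.000e-04 -4.000e-04] [ 2.4 -3.9  4.4] [-1.13 -0.25  0.02] 15.1167
```

View pics/scene11z.png

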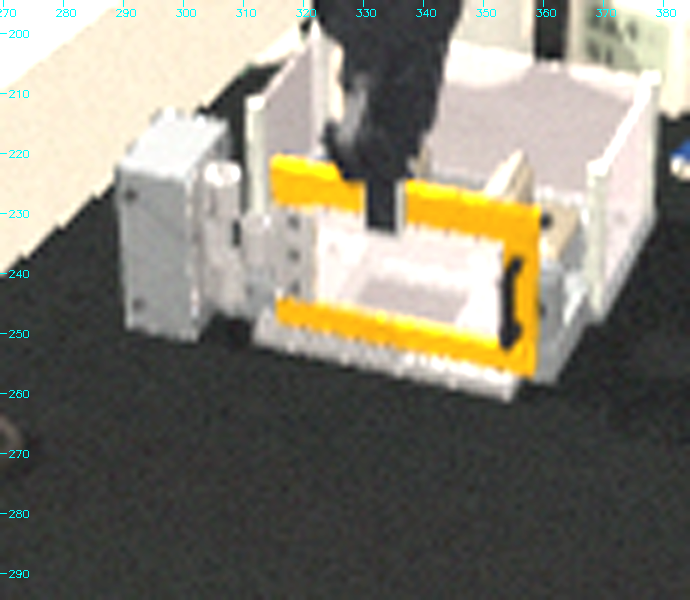

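move_arm(steps=[[-1, 0, 0, 0.5, 0, 0, 0], [-1, -0.5, 3, 0.5, 0, 0, 0], [-1, -1, 6, 0.5, 0, 0, 0], [-1, -1, 6, 0.5, 0, 0, 0]])

```text
clock: 15.55
position: [581.4, -24.8, 88.8]
ee_rot: [0.763, -0.646, 0.0, -0.0]
contact_force: [0.8, -3.5, 3.9]
gripper_width: 7.2
```

move_arm(steps=[[-1, -0.3, 2, 0, 0, 0, 0], [-1, -0.5, 3, 0, 0, 0, 0], [-1, -0.5, 3, 0, 0, 0, 0]])

```text
clock: 15.8
position: [581.0, -22.1, 88.8]
ee_rot: [0.763, -0.646, 0.0, -0.0]
contact_force: [1.0, -3.7, 5.8]
gripper_width: 7.3
```

```bash
python3 snap.py 12
```

```text
[580.97 -22.12  88.85] jaw deg 9.541320649313036 tilt [ 7.635e-01 -6.458e-01  3.000e-04 -0.000e+00] [ 1.  -3.7  5.8] [-1.29 -0.3   0.  ] 15.8
```

View pics/scene12z.png

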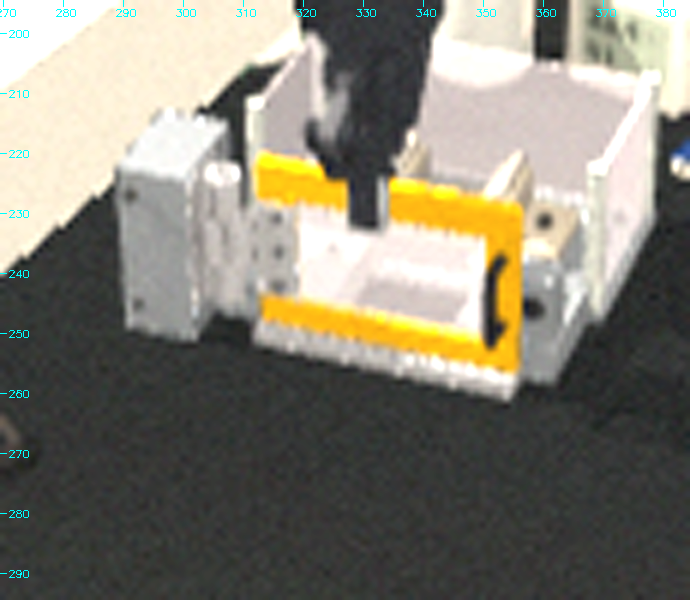

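View pics/top12z.png

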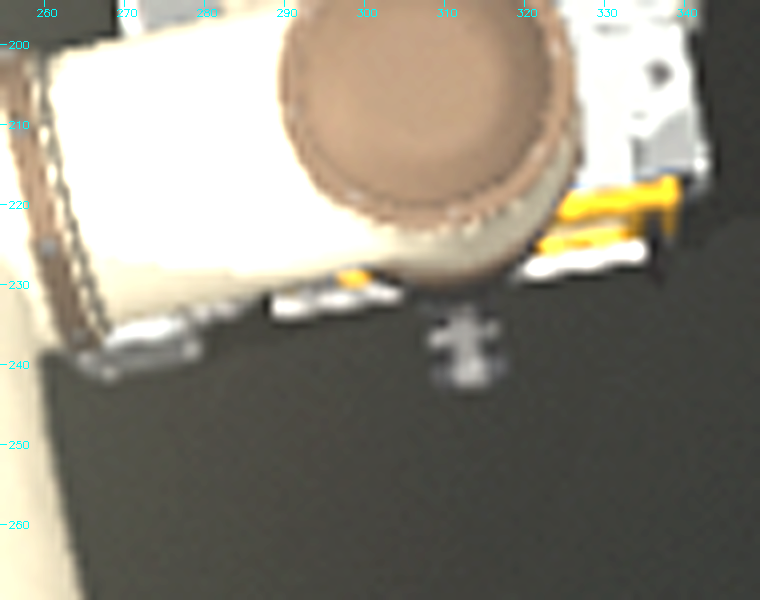

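move_arm(steps=[[-1, -0.2, 1, 0.3, 0, 0, 0], [-1, -0.3, 2, 0.3, 0, 0, 0], [-1, -0.3, 2, 0.3, 0, 0, 0]])

```text
clock: 16.15
position: [580.3, -19.9, 88.8]
ee_rot: [0.763, -0.646, -0.0, 0.0]
contact_force: [0.5, -3.6, 4.7]
gripper_width: 7.0
```

move_arm(steps=[[-1, -0.2, 1, 0, 0, 0, 0], [-1, -0.3, 1.5, 0, 0, 0, 0], [-1, -0.3, 1.5, 0, 0, 0, 0]])

```text
clock: 16.4
position: [580.0, -18.5, 88.8]
ee_rot: [0.763, -0.646, -0.0, 0.0]
contact_force: [0.3, -3.6, 5.2]
gripper_width: 6.9
```

move_arm(steps=[[-1, -0.2, 1, 0, 0, 0, 0], [-1, -0.3, 1.5, 0, 0, 0, 0], [-1, -0.3, 1.5, 0, 0, 0, 0]])

```text
clock: 16.65
position: [579.8, -17.0, 88.8]
ee_rot: [0.763, -0.646, -0.0, 0.0]
contact_force: [1.0, -3.5, 5.1]
gripper_width: 6.9
```

move_arm(steps=[[-1, -0.2, 1, 0.4, 0, 0, 0], [-1, -0.2, 1, 0.4, 0, 0, 0]])

```text
clock: 16.82
position: [579.2, -15.7, 88.7]
ee_rot: [0.763, -0.646, -0.0, 0.0]
contact_force: [0.1, -1.9, 2.4]
gripper_width: 7.3
```

move_arm(steps=[[-1, -0.2, 1, 0, 0, 0, 0], [-1, -0.2, 1, 0, 0, 0, 0]])

```text
clock: 16.98
position: [579.0, -14.8, 88.8]
ee_rot: [0.763, -0.646, -0.0, 0.0]
contact_force: [0.6, -1.0, 2.3]
gripper_width: 7.1
```

move_arm(steps=[[-1, -0.2, 1, 0, 0, 0, 0], [-1, -0.2, 1, 0, 0, 0, 0]])

```text
clock: 17.15
position: [579.1, -14.5, 88.9]
ee_rot: [0.763, -0.646, 0.0, 0.001]
contact_force: [1.1, -4.5, 0.8]
gripper_width: 6.8
```

move_arm(steps=[[-1, -0.2, 1, 0, 0, 0, 0], [-1, -0.2, 1, 0, 0, 0, 0], [-1, -0.2, 1, 0, 0, 0, 0]])

```text
clock: 17.4
position: [579.1, -14.2, 89.1]
ee_rot: [0.763, -0.646, 0.0, 0.001]
contact_force: [2.2, -7.0, 2.1]
gripper_width: 7.0
```

```bash
python3 snap.py 13; python3 - <<'E'
from h import *
s=load("scene13.pkl"); Q=np.array([590.9,-20.5,.166])
a=np.linspace(0,6.28,24)
L=[[(-10+9*np.cos(i),85+9*np.sin(i),z) for i in a] for z in (103,77,47)]
zoom(s["frame"],285,205,80,65,9,"fit13.png")
t=load("top13.pkl"); zoom(t["frame"],260,205,90,40,8.5,"fit13t.png")
E
```

```text
[579.11 -14.21  89.07] jaw deg 9.50291696556991 tilt [ 7.632e-01 -6.461e-01  4.000e-04  7.000e-04] [ 2.2 -7.   2.1] [-2.17 -0.62 -0.07] 17.4
```

View pics/fit13.png

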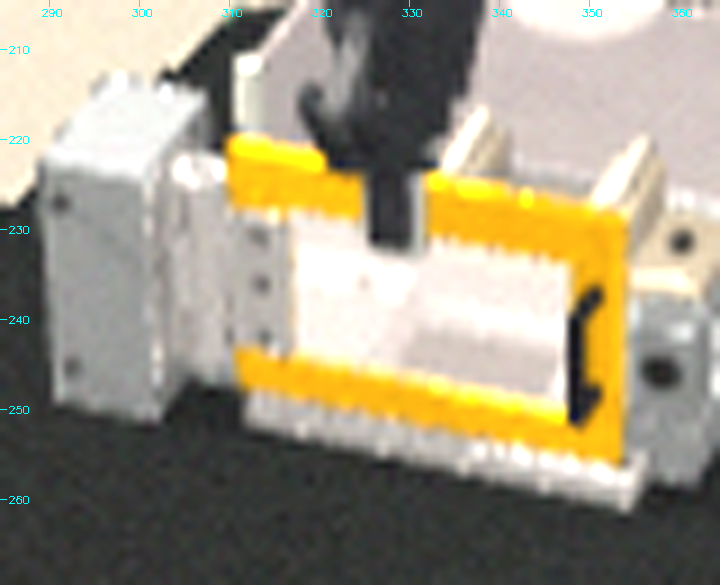

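View pics/fit13t.png

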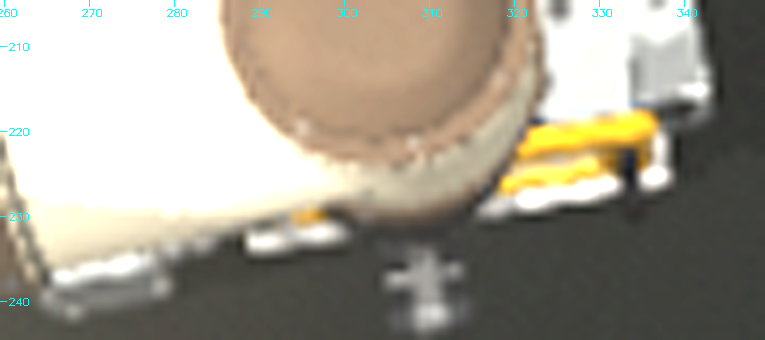

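```bash
cat > roll.py <<'E'
from h import *
import sys
def edges(s,c0,c1):
    f=cv2.resize(s["frame"],None,fx=4,fy=4,interpolation=cv2.INTER_CUBIC)
    h=cv2.cvtColor(f,cv2.COLOR_BGR2HSV); m=((h[...,0]>15)&(h[...,0]<32)&(h[...,1]>150)&(h[...,2]>110))
    T_=[];B_=[]
    for c in range(int(c0*4),int(c1*4)):
        r=np.nonzero(m[190*4:270*4,c])[0]
        if len(r)<8: continue
        T_.append((c/4-.375,(r[0]+190*4)/4-.375)); B_.append((c/4-.375,(r[-1]+190*4)/4-.375+.25))
    out=[]
    for A in (T_,B_):
        A=np.array(A); p=np.polyfit(*A.T,1)
        for _ in range(4):
            k=abs(np.polyval(p,A[:,0])-A[:,1])<.5; p=np.polyfit(*A[k].T,1)
        out.append((p,k.sum()))
    return out
for k,c0,c1 in ((8,313,352),(9,322,360),(10,322,360),(12,316,353),(13,313,350)):
    s=load(f"scene{k}.pkl"); e=edges(s,c0,c1)
    print(k,[(round(float(np.degrees(np.arctan(p[0]))),2),round(float(np.polyval(p,(c0+c1)/2)),2),int(n)) for p,n in e])
# predicted slopes with roll 0, at pos for 13
for k,tcp,zb in ((8,(524.8,-54.7),55.5),(10,(586.2,-45.4),12),(13,(579.1,-14.2),12)):
    s=load(f"scene{k}.pkl")
    for roll in (0,.02,-.02):
        r=[]
        for x,z in ((4,105),(-4,0)):
            P=np.array([(x,yy-5.3,z) for yy in (-70,70)],float); P[:,2]+=zb+np.sin(roll)*P[:,1]
            q=proj(s,T((*tcp,.166),P)); v=q[1]-q[0]; r.append(round(float(np.degrees(np.arctan(v[1]/v[0]))),2))
        print("pred",k,roll,r)
E
python3 roll.py
```

```text
Traceback (most recent call last):
  File "roll.py", line 19, in <module>
    s=load(f"scene{k}.pkl"); e=edges(s,c0,c1)
                               ~~~~~^^^^^^^^^
  File "roll.py", line 15, in edges
    k=abs(np.polyval(p,A[:,0])-A[:,1])<.5; p=np.polyfit(*A[k].T,1)
                                             ~~~~~~~~~~^^^^^^^^^^^
TypeError: expected non-empty vector for x
```

```bash
sed -i 's/        A=np.array(A); p=np.polyfit(\*A.T,1)/        A=np.array(A); i=np.random.default_rng(0).integers(0,len(A),(400,2)); best=max((((abs(A[:,1]-A[a,1]-(A[b,1]-A[a,1])\/(A[b,0]-A[a,0])*(A[:,0]-A[a,0]))<.4).sum(),a,b) for a,b in i if abs(A[a,0]-A[b,0])>15)); p=np.polyfit(A[list(best[1:]),0],A[list(best[1:]),1],1)/' roll.py && python3 roll.py
```

```text
8 [(11.28, 223.52, 108), (12.16, 253.2, 155)]
9 [(11.17, 221.57, 108), (12.43, 250.26, 152)]
10 [(11.59, 225.31, 108), (12.29, 253.69, 151)]
12 [(11.07, 224.27, 101), (11.85, 252.39, 148)]
13 [(11.08, 223.66, 103), (11.81, 251.8, 148)]
pred 8 0 [11.3, 12.47]
pred 8 0.02 [12.28, 13.41]
pred 8 -0.02 [10.31, 11.53]
pred 10 0 [11.3, 12.41]
pred 10 0.02 [12.28, 13.35]
pred 10 -0.02 [10.32, 11.48]
pred 13 0 [11.32, 12.43]
pred 13 0.02 [12.3, 13.37]
pred 13 -0.02 [10.32, 11.48]
```

```bash
python3 - <<'E'
from h import *
s=load("scene13.pkl"); Q=np.array([590.9,-20.5,.166])
for n,P in (("post front-right top",(-31,99,108)),("post FR bottom",(-31,99,0)),("knuckle c z103",(-10,85,103)),("door TL",(-14,73,117)),("door TR",(-6,-75,117)),("door TRf",(-14,-75,117)),("door BRf",(-14,-75,12)),("door BLf",(-14,73,12)),("foot R bottom",(0,-99,0)),("foot R top",(0,-99,25))): print(n,np.round(proj(s,T(Q,np.array(P)[None]))[0],1))
a=np.linspace(0,6.28,24)
L=[[(-10+9*np.cos(i),85+9*np.sin(i),103) for i in a],[(x,y,z) for x,y,z in ((-14,73,12),(-14,73,117),(-14,-75,117),(-14,-75,12),(-14,73,12))],[(-31,99,0),(-31,99,108),(-31,141,108)],[(0,-40,0),(0,-99,0),(0,-99,25)]]
zoom(s["frame"],285,205,80,65,10,"fit13b.png",[proj(s,T(Q,np.array(l))) for l in L])
E
```

```text
post front-right top [300.9 223.9]
post FR bottom [302.5 251.2]
knuckle c z103 [307.7 222.7]
door TL [310.4 220.3]
door TR [355.3 227.8]
door TRf [354.5 229.2]
door BRf [353.9 256.4]
door BLf [311.6 247. ]
foot R bottom [362.3 258.4]
foot R top [362.5 252.2]
```

View pics/fit13b.png

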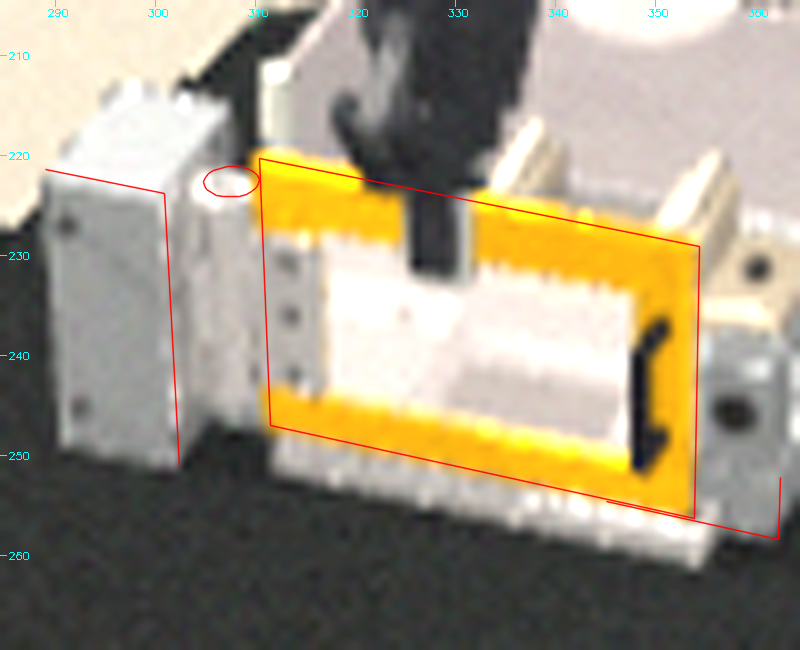

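move_arm(steps=[[-1, -0.1, 0.8, 0, 0, 0, 0], [-1, -0.1, 0.8, 0, 0, 0, 0], [-1, -0.1, 0.8, 0, 0, 0, 0]])

```text
clock: 17.75
position: [579.1, -14.1, 89.1]
ee_rot: [0.763, -0.646, 0.001, 0.001]
contact_force: [2.4, -9.1, 2.3]
gripper_width: 7.1
```

move_arm(steps=[[-1, 0, 0, 0, 0, 0, 0], [-1, 0, 0, 0, 0, 0, 0], [-1, 0, 0, 0, 0, 0, 0]])

```text
clock: 18.0
position: [579.1, -14.1, 89.2]
ee_rot: [0.763, -0.646, 0.001, 0.001]
contact_force: [2.3, -10.1, 1.1]
gripper_width: 6.8
```

```bash
python3 snap.py 14; sed -i 's/(13,313,350))/(13,313,350),(14,313,350))/' roll.py; python3 roll.py | grep -v pred | tail -2
```

```text
[579.12 -14.13  89.16] jaw deg 9.501590874717095 tilt [ 7.632e-01 -6.461e-01  7.000e-04  1.000e-03] [  2.3 -10.1   1.1] [-2.87 -0.88 -0.03] 18.0
13 [(11.08, 223.66, 103), (11.81, 251.8, 148)]
14 [(11.01, 223.63, 103), (11.68, 251.79, 148)]
```

View pics/scene14z.png

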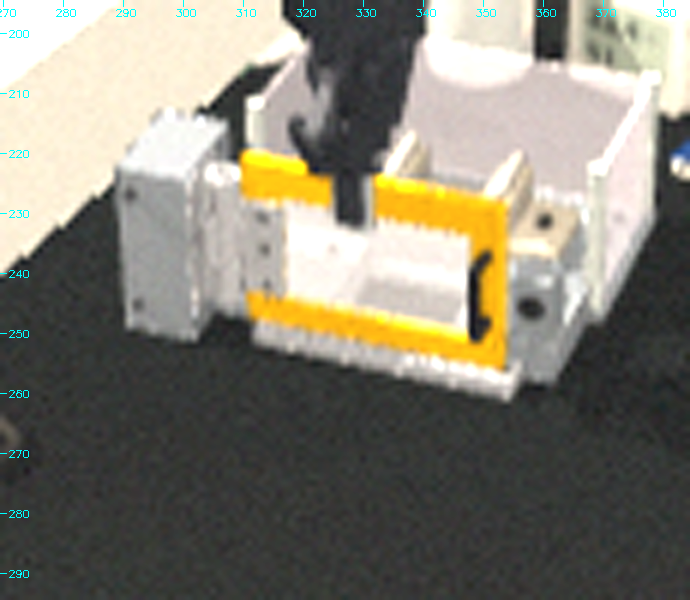

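```bash
python3 - <<'E'
from bench import workorder,readout
print(workorder.job_done()); s=readout.read_state(); print(s["clock"],s["position"],s["contact_force"],s["gripper_width"])
E
```

```text
the job is handed in; nothing more can be done
None
the job is handed in; nothing more can be done
```

The straightedge is down, the door is standing on it in its closed position with the knuckle home in the vee, and I handed the job in at about 18.1 s while still holding the door. The system gives no verdict, so what follows rests on my own checks.

- **Straightedge:** I gripped it at its middle, laid it against both feet, then let go and pushed it with one finger (about 11 N) so it squared itself. The overhead picture put it at x about -11 mm, y about -7 mm and 0.015 rad off the guard, within the limits. It did not move when the door slid along it.
- **Door:** I pinched the larger door by its top bar, lifted it about 50 mm clear, turned it to the closed angle and set it lightly on the straightedge. It touched down at the tool height I had worked out.
- **Hinge:** I slid the door to +y in small steps until it came to a hard stop. It holds there at about 10 N of push, with almost no sideways force, which is what seating in both flanks should feel like. The door outline in the picture matched the computed closed position to about 1 px (roughly 3 mm).

**Checks that were weaker or disagreed:**
- The hinge holes were never seen directly, because the arm hid them from above.
- The door tips about 0.01 rad toward the hinge under the push. I estimate this lowers the bore by about 0.4 mm.
- The two cameras disagreed by up to about 4 mm in x and 6 mm in y, so I relied on contact for the final fit.
- While I picked up the door, the pictures showed the wrist overlapping the right-hand machine's head. No force or change in joint load showed, so I took it that there was no contact.
- I saw no sign that the pin, tools, tape or screws were touched, but I did not measure their positions again at the end.

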